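# Fetch the setting block from between the jar and the reel

### The arm

A 7-joint arm with a two-finger parallel gripper is mounted at the origin on the work surface; the furniture and walls round the work are solid. World frame = base frame: x ahead of the robot, y to its left, z up, the work surface at z = 0. Lengths are in mm, angles in rad, forces in N, time in s.
With the tool pointing down it reaches from about 400 to 850 mm from the base axis. Payload 4.5 kg.
Tool frame: the origin (TCP) lies at the very end of the fingers, on their centre line; the grasp point (between the pads) lies 19 mm behind it; z points along the fingers, y is the direction in which the jaws open and shut (so a half turn about z gives the same grasp; the last joint's range is limited). The gripper opens to 88 mm and grips with 3 to 60 N. Pads are 18 mm wide; open, the fingers measure 123 mm over their backs; the gripper's body (75 mm by 187 mm) begins 45 mm behind the grasp point.
Start: joints at [-1.202, 0.689, -0.195, 1.565, 0.157, 0.902, -0.215], TCP at [205.344, 590.328, 238.743] pointing down, gripper open.
Joint ranges: [-3.01, 3.01], [-0.46, 2.08], [-1.47, 1.51], [0.13, 2.56], [-1, 4.14], [0.04, 2.09], [-2.66, 2.66]. Speed limits (rad/s): [2.57, 2.57, 3.14, 3.14, 3.14, 3.14, 3.14].

### API

Orientations are given as a 3x3 rotation matrix whose columns are the frame's x, y, z axes.
In Python, from plant import bot gives the robot as it stands.
- The arm moves only by the tool jog_arm, never from a script. Its argument "plan" is a list of rows, each a list of 5 numbers: the opening in per cent of the stroke, from 0 (shut) to 100 (fully open), then the shift along the tool's x, y, z in mm, then the turn about the tool's z in degrees. In form: [[hand, tx, ty, tz, yaw], ...]. A call has 1 to 10 rows; each row shifts and turns the commanded pose from where the row before left it, along the tool's axes as they then stand; what a row does not reach is not made up. A row lasts 1/8 s, in which the tool goes at most 62.5 mm and 10.7 degrees, less where a joint would pass 70% of its speed; a pose out of reach is approached as far as the arm can. A call with a gripper value outside its range is refused whole. The fingers move at their own pace and stop on an object; "grip_force" is the grip in N (left out, the last holds). Time passes only in rows, so rows that do not move let the fingers close. It gives the time, the measured TCP pose, the force and the opening at its end, in the units of the state.
- bot.get_obs(): the state, without advancing time (a new reading comes with each control period).
- bot.get_image(name): name is "scene" or "side" or "wrist"; returns a dict with "image" (400x640x3 uint8, red, green, blue), "fx", "fy", "cx", "cy" (pixels), "origin" and "attitude" of the camera in the world. Camera axes: x right, y down, z forward; pixel columns grow to the right and rows downward; lengths in mm; the calibration is good to about 2 mm. A picture is of the moment at which its call begins. There is no depth.
- bot.sign_off(): hands the job in, once; it reports no verdict.
The state is a dict: "t": time; "joint_pos": joint angles; "qd": joint speeds; "joint_torque": joint torques, N m; "eef_pos": TCP position; "tcp_rot": TCP orientation; "contact_force": force on the tool from outside, world axes, zero at the start; "moment": the same for the moment, N m; "finger_gap": opening from 0.0 (shut) to 1.0 (fully open).
Only numpy, scipy, OpenCV 4.12 (cv2) and the standard library are available. Lean on these libraries where they do the work, as an engineer would, in place of code of your own. Each camera call takes 0.05 s, during which the arm holds its last target.

### The job

The steel setting block is hemmed in on the storage rack between the paste jar and the solder reel: first clear the jar and the reel out of the way so that both stand upright on the flat cork mat, then set the block squared up and flat in the setting nest, between its four corner locators. Only when the block is in the nest, put the jar and the reel back upright on the rack, each centred on the very pad it came from. Do not tip any of them over on the way.

Things in the scene. Friction and masses are not known exactly. Their poses are not given: they have to be found in the camera images.
- jar_center (a point): dark paste jar with screw cap, upright, 70 mm high; body 44 mm across, cap (top 14 mm) 48 mm across; about 0.12 kg. This point is its centre, half-way up (35 mm above its underside); z is its upright axis. At the start it stands on one of the two rack pads.
- reel_center (a point): white solder reel, an upright cylinder 52 mm across and 40 mm high with a central bore; about 0.35 kg. This point is its centre, half-way up (20 mm above its underside); z is its upright axis. At the start it stands on the other rack pad.
- block_center (a point): plain steel setting block, 30 mm (its x) by 45 mm (its y) by 31 mm high (its z), about 0.3 kg. This point is its centre, half-way up. It starts in the middle of the rack, its x along the rack's y. Jar and reel stand about 5 mm from its 45 mm wide faces, the cheek plates 6 mm from the others: fingers fit (closing on the 30 mm) only when jar and reel are gone.
- rack: fixed storage rack: aluminium base plate 78 mm (x) by 200 mm (y) by 6 mm thick, origin at the centre of its underside on the bench. Two upright dark cheek plates stand beside the middle place, 57 mm apart inside (at rack x = +-30.5 mm), 4 mm thick, 34 mm long in y, top 36 mm above the bench. It carries a round pad at each end. Its place and yaw vary.
- pad_plus (a point): centre of the top of the round rubber pad (54 mm across, 1 mm thick) at the +y end of the rack, 46 mm from the rack's middle; 7 mm above the bench
- pad_minus (a point): the same for the pad at the -y end of the rack. Jar and reel may start on either pad.
- mat: flat brown cork mat fixed on the bench, 180 mm (its x) by 120 mm (its y), 2 mm thick; origin at the centre of its underside. It lies on either side, left or right of the rack; room for jar and reel side by side along its x.
- nest_floor (a point): setting nest: fixed steel plate 100 (x) by 110 (y) by 8 mm, on the other side of the rack. This point: centre of its top face, 8 mm above the bench. Four dark L-shaped corner locators, 8 mm high, bound a place 47 mm (x) by 63 mm (y); the block belongs in its middle, its x along the nest's x (either way round). The sides facing x are open for 40 mm in the middle, those facing y for 31 mm.

How it is judged (in metres and radians):
On the way, in this order (a step that is already met when the one before it is completed fails the run):
1. jar and reel both stand released on the mat, the block still in its place (x of jar_center in the frame of mat between -0.08 and 0.08 m and y of jar_center in the frame of mat between -0.05 and 0.05 m and z of jar_center in the frame of mat between 0.033 and 0.041 m and angle between each of jar_center, reel_center's own z axis and vertical below 0.12 rad and x of reel_center in the frame of mat between -0.08 and 0.08 m and y of reel_center in the frame of mat between -0.05 and 0.05 m and z of reel_center in the frame of mat between 0.018 and 0.026 m and linear speed of each of jar, reel below 0.02 m/s and contact force between the fingers and jar below 0.1 N and contact force between the fingers and reel below 0.1 N and distance of block_center from where it was at the start of the episode below 0.015 m), for 0.2 s.
2. the block lies released in the nest while jar and reel still stand on the mat (x of jar_center in the frame of mat between -0.08 and 0.08 m and y of jar_center in the frame of mat between -0.05 and 0.05 m and z of jar_center in the frame of mat between 0.033 and 0.041 m and angle between each of jar_center, reel_center's own z axis and vertical below 0.12 rad and x of reel_center in the frame of mat between -0.08 and 0.08 m and y of reel_center in the frame of mat between -0.05 and 0.05 m and z of reel_center in the frame of mat between 0.018 and 0.026 m and horizontal distance between block_center and nest_floor below 0.014 m and z of block_center in the frame of nest_floor between 0.0115 and 0.0185 m and angle between block_center's own z axis and vertical below 0.1 rad and angle between the x axis of block_center and the x axis of nest_floor, either way round below 0.3 rad and linear speed of block below 0.02 m/s and contact force between the fingers and block below 0.1 N), for 0.2 s.
At the end, for the whole second after the job is handed in: The block lies flat in the nest between the locators, its centre within 14 mm of the nest's middle and turned by less than 0.3 rad (17 degrees); the jar and the reel stand upright on the rack, each within 15 mm of where it stood at the start; all are released and at rest (horizontal distance between block_center and nest_floor below 0.014 m and z of block_center in the frame of nest_floor between 0.0115 and 0.0185 m and angle between each of block_center, jar_center, reel_center's own z axis and vertical below 0.1 rad and angle between the x axis of block_center and the x axis of nest_floor, either way round below 0.3 rad and distance of each of jar_center, reel_center from where it was at the start of the episode below 0.015 m and linear speed of each of jar, reel, block below 0.02 m/s and contact force between the fingers and jar below 0.1 N and contact force between the fingers and reel below 0.1 N and contact force between the fingers and block below 0.1 N); the robot touches nothing.
It fails at once if the jar is tipped over (by more than 0.6 rad) (angle between jar_center's own z axis and vertical above 0.6 rad).
It fails at once if the reel is tipped over (by more than 0.6 rad) (angle between reel_center's own z axis and vertical above 0.6 rad).
It fails at once if the block is tipped over (by more than 0.6 rad) (angle between block_center's own z axis and vertical above 0.6 rad).
It also fails if it takes over 138 s, if anything falls off the work surface, if the arm or the gripper's body presses on something with over 40 N, if the wrist force passes 120 N, or if a joint passes its speed limit or range.

## Working session

There is one attempt and no reset: what is moved stays moved. The work goes in short steps, Python scripts to look and compute and a tool call to move; the robot and the scene stay as the last step left them, time stands still between calls to the robot, and variables do not carry over. Pictures are saved under pics/ and viewed, and the job is handed in when it is done.

Besides the shell and the picture viewer there is one more tool, called after "Request:" in YAML: its name, and indented under it one key for each argument. jog_arm: Moves the arm, as the interface text tells. Its arguments: {"type":"object","properties":{"plan":{"type":"array"},"grip_force":{"type":"number"}},"required":["plan"]}

```bash
ls; mkdir -p pics; python3 - <<'E'
from plant import bot
import cv2
o=bot.get_obs()
for k,v in o.items(): print(k,v)
for n in ["scene","side","wrist"]:
    d=bot.get_image(n); cv2.imwrite(f"pics/{n}0.png",d["image"][:,:,::-1])
    print(n,{k:v for k,v in d.items() if k!="image"})
E
```

```text
pics
t 0.0
joint_pos [-1.20220794  0.68997424 -0.19452697  1.56633747  0.1573049   0.90250958
 -0.21510204]
qd [-0.00026316  0.00045623 -0.00042965  0.0003393  -0.00110049  0.00126186
  0.00010789]
joint_torque [-1.43026182e-04 -5.27558005e+01 -1.26655351e+00 -1.53423232e+01
 -5.25395956e-02  6.66994791e-03  1.64593866e-04]
eef_pos [205.1898921  589.68698511 237.91819822]
tcp_rot [[-9.44510977e-01  3.28479506e-01 -4.77389835e-04]
 [ 3.28479827e-01  9.44509323e-01 -1.77228994e-03]
 [-1.31261775e-04 -1.83076024e-03 -9.99998316e-01]]
contact_force [-0.68328021 -0.64019274 -0.08450666]
moment [ 0.02508892 -0.02314853 -0.0325467 ]
finger_gap 0.9985109685165705
scene {'fx': 446.52999729951915, 'fy': 446.52999729951915, 'cx': 317.6085690241711, 'cy': 198.2314748223533, 'origin': array([-203.23802636, -576.18784096,  491.00324532]), 'attitude': array([[ 0.63950718, -0.32810587,  0.69525326],
       [-0.76872903, -0.28383634,  0.57314275],
       [ 0.00928664, -0.90099027, -0.43373988]])}
side {'fx': 401.7075231285741, 'fy': 401.7075231285741, 'cx': 321.20621590531755, 'cy': 199.01178212513355, 'origin': array([ 467.00937431, -895.8993196 ,  612.54357584]), 'attitude': array([[ 0.99890027, -0.02524288,  0.03951022],
       [-0.0468539 , -0.50644963,  0.86099564],
       [-0.00172408, -0.86189998, -0.5070754 ]])}
wrist {'fx': 290.6659879598745, 'fy': 290.6659879598745, 'cx': 315.7093073728013, 'cy': 200.25043488335567, 'origin': array([139.96371409, 612.56516953, 383.59754393]), 'attitude': array([[ 0.32957525,  0.90974528,  0.25247511],
       [ 0.94412809, -0.31714135, -0.08968568],
       [-0.00152082,  0.26792702, -0.96343801]])}
```

View pics/scene0.png

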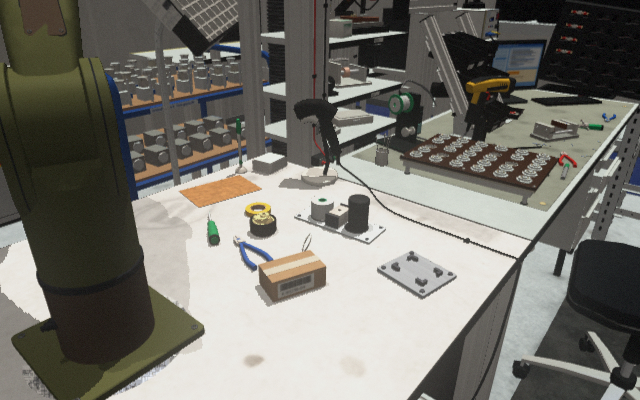

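View pics/side0.png

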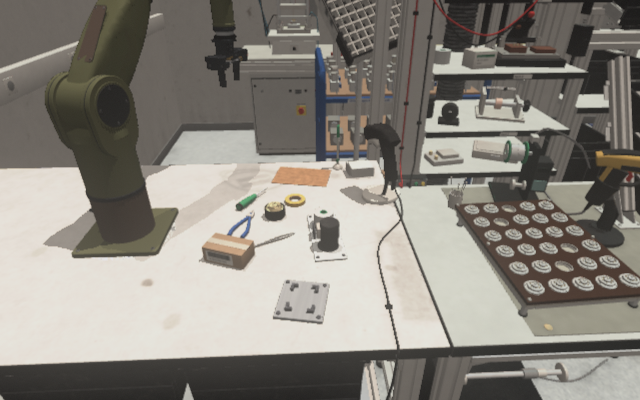

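View pics/wrist0.png

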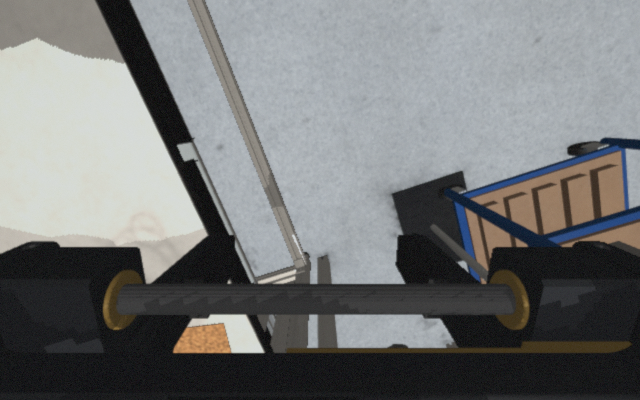

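The scene view shows the mat at (221,190), the rack at (340,222) with the reel nearer the mat and the jar toward the nest, and the nest at (417,272). A scanner stand (320,170) and small box (270,162) stand behind the mat. In the side view the jar is at (329,235), the reel at (320,218) and the nest at (303,300). The wrist camera does not see the work yet, so I'll enlarge crops of the other two views.

```bash
python3 - <<'E'
import cv2
a=cv2.imread("pics/scene0.png"); b=cv2.imread("pics/side0.png")
cv2.imwrite("pics/c1.png",cv2.resize(a[150:310,160:480][:, :],None,fx=2.5,fy=2.5,interpolation=cv2.INTER_CUBIC))
cv2.imwrite("pics/c2.png",cv2.resize(b[155:330,230:410],None,fx=3.4,fy=3.4,interpolation=cv2.INTER_CUBIC))
E
```

```text
(no output)
```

View pics/c1.png

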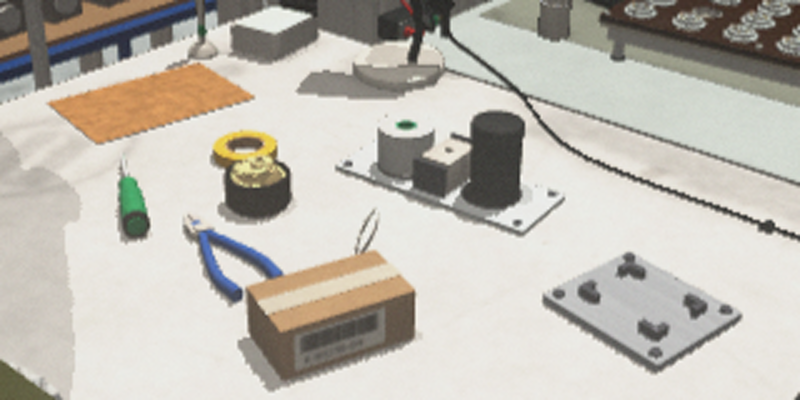

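View pics/c2.png

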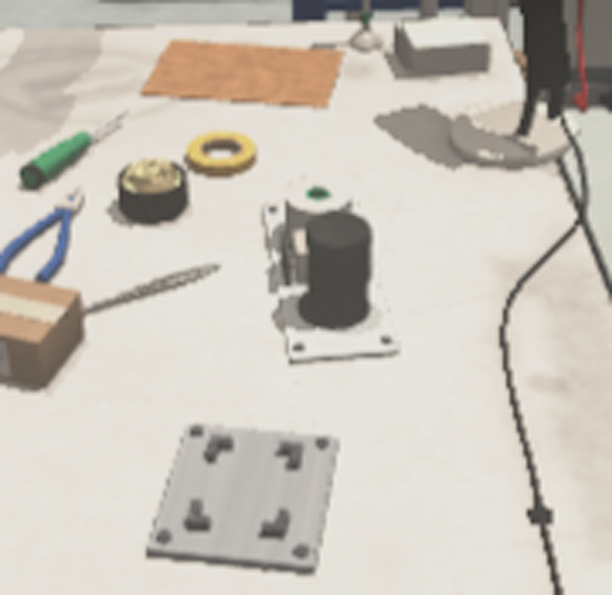

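Jar cap top is at crop (498,122)/(339,230), the reel bore at (406,126)/(319,194), with clear nest and mat corners. I'll triangulate them.

```bash
cat > h.py <<'E'
import numpy as np, cv2
def P(d):
    R=np.array(d["attitude"]);o=np.array(d["origin"])
    K=np.array([[d["fx"],0,d["cx"]],[0,d["fy"],d["cy"]],[0,0,1]])
    return K@np.hstack([R.T,(-R.T@o)[:,None]])
def tri(d1,p1,d2,p2):
    X=cv2.triangulatePoints(P(d1),P(d2),np.array(p1,float).reshape(2,1),np.array(p2,float).reshape(2,1))
    return (X[:3]/X[3]).ravel()
def proj(d,X):
    q=P(d)@np.append(X,1);return q[:2]/q[2]
def onz(d,p,z):
    R=np.array(d["attitude"]);o=np.array(d["origin"])
    r=R@np.array([(p[0]-d["cx"])/d["fx"],(p[1]-d["cy"])/d["fy"],1]);return o+r*(z-o[2])/r[2]
E
python3 - <<'E'
from plant import bot
from h import *
np.set_printoptions(precision=1,suppress=True)
s=bot.get_image("scene");t=bot.get_image("side")
f={"jar":((498,122),(339,230)),"reel":((406,126),(319,194)),
"nL":((545,297),(187,425)),"nT":((628,254),(338,437)),"nR":((741,315),(315,568)),"nB":((655,362),(150,550)),
"mL":((50,103),(142,95)),"mT":((205,64),(170,40)),"mR":((253,97),(343,50)),"mB":((98,143),(328,106)),
"rL":((337,168),(265,206)),"rR":((564,197),(398,351)),"rB":((523,232),(290,360))}
for k,(a,b) in f.items():
    a=(np.array(a)+.5)/2.5-.5+[160,150]; b=(np.array(b)+.5)/3.4-.5+[230,155]
    X=tri(s,a,t,b); print(k,X,onz(s,a,X[2])-onz(t,b,X[2]), onz(s,a,8),onz(t,b,8))
E
```

```text
jar [523.4 -92.6  73.6] [-0.3 -0.6  0. ] [637.2 -16.9   8. ] [530.3   5.6   8. ]
reel [514.1   2.   43.6] [-1.1 -2.7  0. ] [570.1  46.8   8. ] [517.2  59.8   8. ]
nL [ 416.4 -214.7    4.3] [-1.3 -3.2 -0. ] [ 410.5 -218.7    8. ] [ 416.8 -217.     8. ]
nT [ 514.1 -231.2    3.3] [-3.  -5.4 -0. ] [ 504.7 -236.7    8. ] [ 514.3 -233.1    8. ]
nR [ 494.1 -337.8    2.3] [-1.3 -2.1  0. ] [ 485.  -341.4    8. ] [ 494.1 -341.7    8. ]
nB [ 398.3 -318.     3.7] [1.  2.3 0. ] [ 393.8 -319.4    8. ] [ 398.6 -323.4    8. ]
mL [358.5 328.4  -3.6] [ 28.5 116.1   0. ] [372.9 357.3   8. ] [360.3 241.7   8. ]
mT [396.1 138.9 108.4] [ -5.6 -20.2  -0. ] [545.9 315.7   8. ] [381.5 358.9   8. ]
mR [551.1 255.4  10. ] [ -38.4 -115.4    0. ] [519.2 211.2   8. ] [555.  327.3   8. ]
mB [ 553.7  549.3 -173.1] [ 3.  10.6  0. ] [349.1 245.7   8. ] [533.4 211.5   8. ]
rL [472.   50.5   1.2] [-2.4 -6.6 -0. ] [460.5  39.    8. ] [472.2  43.7   8. ]
rR [ 562.5 -140.8    1. ] [-1.4 -2.6  0. ] [ 550.5 -148.     8. ] [ 561.7 -147.9    8. ]
rB [ 486.1 -148.3    2.6] [-0.7 -1.4  0. ] [ 478.  -153.6    8. ] [ 486.  -154.1    8. ]
```

```bash
python3 - <<'E'
from plant import bot
from h import *
np.set_printoptions(precision=1,suppress=True)
s=bot.get_image("scene");t=bot.get_image("side")
f={"base":((398,65),(515,135)),"boxnear":((233,57),(398,74)),"head_tip":((-1,-1),(-1,-1))}
for k,(a,b) in f.items():
    a=(np.array(a)+.5)/2.5-.5+[160,150]; b=(np.array(b)+.5)/3.4-.5+[230,155]
    print(k,tri(s,a,t,b), onz(s,a,0),onz(t,b,0))
print("scanner head",tri(s,(296,112),t,(366,130)),tri(s,(330,105),t,(397,127)))
o=bot.get_obs();R=o["tcp_rot"]
print(R.T@(np.array([440,-35,300])-o["eef_pos"]))
E
```

```text
base [699.7 164.2  -0.4] [699.3 163.9   0. ] [699.5 163.2   0. ]
boxnear [612.8 341.6 -18.3] [593.2 322.    0. ] [606.3 288.    0. ]
head_tip [252.5 209.1 161.5] [529.  696.4   0. ] [189.6 487.7   0. ]
scanner head [648.3 203.3 189.5] [727.6 154.9 207.3]
[-427.  -513.4  -61.2]
```

Scanner head is at about x 640–730, y 155–205, so I'll stay below x≈590 there. Moving above the rack so the wrist camera can look.

Request:
jog_arm:
  plan:
    - [100,-15,-50,-10,0]
    - [100,-15,-50,-10,0]
    - [100,-15,-50,-10,0]
    - [100,-15,-50,-10,0]
    - [100,-25,-45,-10,0]
    - [100,-30,-40,-10,0]
    - [100,-40,-35,0,0]
    - [100,-40,-35,0,0]
    - [100,-40,-35,0,0]
    - [100,-40,-35,0,0]

```text
t: 1.6
eef_pos: [326.3, 97.2, 299.1]
tcp_rot: [[-0.945, 0.328, 0.001], [0.328, 0.945, 0.001], [-0.001, 0.001, -1.0]]
contact_force: [1.2, 1.2, 0.0]
finger_gap: 1.0
```

```bash
python3 - <<'E'
from plant import bot
import numpy as np
np.set_printoptions(precision=3,suppress=True)
o=bot.get_obs();R=o["tcp_rot"]
print(o["t"],o["eef_pos"],o["joint_pos"],R,R.T@(np.array([518,-140,300])-o["eef_pos"]))
E
```

```text
1.6 [326.349  97.197 299.111] [-0.308  0.224 -0.148  2.25   0.053  0.669  0.743] [[-0.945  0.328  0.001]
 [ 0.328  0.945  0.001]
 [-0.001  0.001 -1.   ]] [-258.881 -161.164   -0.776]
```

Request:
jog_arm:
  plan:
    - [100,-50,-30,0,0]
    - [100,-50,-30,0,0]
    - [100,-50,-30,0,0]
    - [100,-50,-30,0,0]
    - [100,-40,-30,0,0]
    - [100,-19,-11,0,0]
    - [100,0,0,0,10]
    - [100,0,0,0,10]
    - [100,0,0,0,10]
    - [100,0,0,0,10]

```text
t: 2.85
eef_pos: [517.1, -138.5, 298.7]
tcp_rot: [[-0.507, 0.862, -0.0], [0.862, 0.507, 0.0], [0.0, 0.0, -1.0]]
contact_force: [0.7, 0.9, -1.1]
finger_gap: 1.004
```

Request:
jog_arm:
  plan:
    - [100,0,0,0,10]
    - [100,0,0,0,10]
    - [100,0,0,0,5]
    - [100,0,0,0,0]

```text
t: 3.35
eef_pos: [517.2, -138.4, 298.7]
tcp_rot: [[-0.103, 0.995, -0.0], [0.995, 0.103, -0.0], [-0.0, -0.0, -1.0]]
contact_force: [-0.1, 0.9, 0.6]
finger_gap: 1.0
```

```bash
python3 - <<'E'
from plant import bot
import cv2,pickle
from h import *
np.set_printoptions(precision=3,suppress=True)
o=bot.get_obs();R=o["tcp_rot"]
print(o["t"],o["eef_pos"],o["joint_pos"],R)
d=bot.get_image("wrist");pickle.dump(d,open("w1.pkl","wb"));cv2.imwrite("pics/w1.png",d["image"][:,:,::-1])
for X in ([523.4,-92.6,77],[514,2,47],[518,-47,37]): print(proj(d,X))
E
```

```text
3.35 [ 517.199 -138.39   298.691] [ 0.007  0.506  0.268  1.773 -0.167  0.885  0.452] [[-0.103  0.995 -0.   ]
 [ 0.995  0.103 -0.   ]
 [-0.    -0.    -1.   ]]
[324.916 139.397]
[325.064  60.325]
[323.769 102.183]
```

View pics/w1.png

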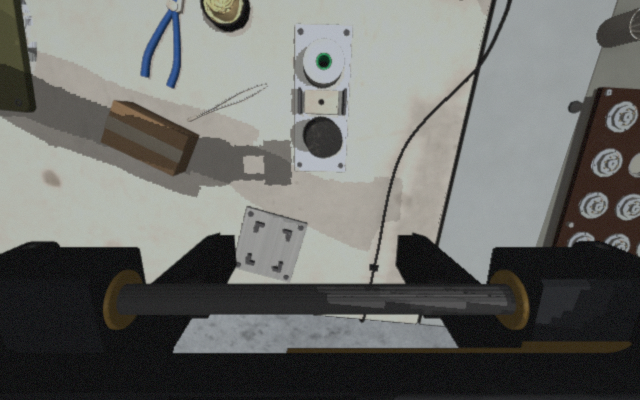

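The wrist view shows the rack with the reel (324,60), block (322,102) and jar (322,138), and the nest at (271,243), agreeing with the projections. I'll take a second, lower view.

Request:
jog_arm:
  plan:
    - [100,10,0,40,0]
    - [100,10,0,40,0]
    - [100,10,0,30,0]
    - [100,0,0,0,0]

```text
t: 3.9
eef_pos: [512.7, -107.6, 187.1]
tcp_rot: [[-0.104, 0.995, -0.005], [0.995, 0.104, 0.002], [0.002, -0.004, -1.0]]
contact_force: [-0.4, -0.4, 0.2]
finger_gap: 1.001
```

```bash
python3 - <<'E'
from plant import bot
import cv2,pickle
from h import *
d=bot.get_image("wrist");pickle.dump(d,open("w2.pkl","wb"))
print(bot.get_obs()["eef_pos"],bot.get_obs()["t"])
a=pickle.load(open("w1.pkl","rb"))["image"][10:185,275:365];b=d["image"][0:235,250:400]
cv2.imwrite("pics/w1c.png",cv2.resize(a[:,:,::-1],None,fx=3.4,fy=3.4,interpolation=cv2.INTER_CUBIC))
cv2.imwrite("pics/w2c.png",cv2.resize(b[:,:,::-1],None,fx=2.5,fy=2.5,interpolation=cv2.INTER_CUBIC))
E
```

```text
[ 513.88249362 -108.70723898  188.55362878] 3.95
```

View pics/w1c.png

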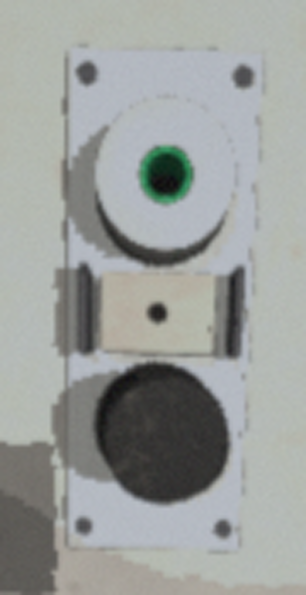

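View pics/w2c.png

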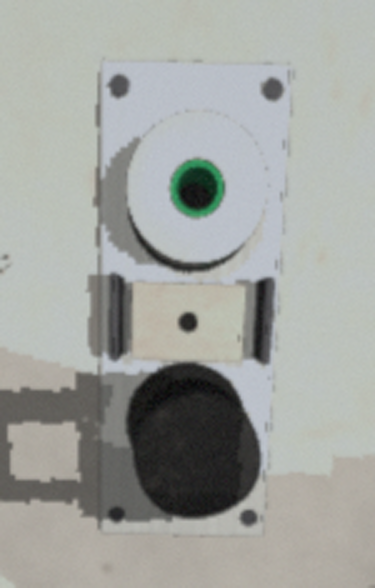

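Crops show the reel top centre at (167,174)/(198,188), block hole (158,312)/(188,322), cap top (164,435)/(197,452), and the four rack screw holes.

```bash
python3 - <<'E'
import pickle
from h import *
np.set_printoptions(precision=1,suppress=True)
a=pickle.load(open("w1.pkl","rb"));b=pickle.load(open("w2.pkl","rb"))
f={"reel":((167,174),(198,188),47),"jar":((164,435),(197,452),77),"blk":((158,312),(188,322),37),
"h1":((87,72),(119,85),6),"h2":((243,76),(272,89),6),"h3":((83,525),(117,514),6),"h4":((223,528),(249,517),6)}
H=[]
for k,(p,q,z) in f.items():
    p=(np.array(p)+.5)/3.4-.5+[275,10];q=(np.array(q)+.5)/2.5-.5+[250,0]
    u,v=onz(a,p,z),onz(b,q,z)
    print(k,tri(a,p,b,q),u,v)
    if k[0]=='h':H.append((u+v)/2)
H=np.array(H);print("rack c",H.mean(0),np.degrees(np.arctan2(*(H[1]-H[0])[1::-1])),np.degrees(np.arctan2(*(H[3]-H[2])[1::-1])),np.degrees(np.arctan2(*((H[0]-H[2])[1::-1])))-90,np.degrees(np.arctan2(*((H[1]-H[3])[1::-1])))-90, b["origin"])
from plant import bot
o=bot.get_obs();print(o["eef_pos"],o["tcp_rot"])
E
```

```text
reel [512.4   0.9  48.8] [512.4   1.3  47. ] [512.5   1.2  47. ]
jar [521.2 -90.7  75.3] [520.7 -90.7  77. ] [521.5 -90.2  77. ]
blk [514.3 -46.5  39.3] [514.4 -46.4  37. ] [514.4 -46.6  37. ]
h1 [477.1  42.3   5.1] [477.1  42.2   6. ] [477.3  42.    6. ]
h2 [538.7  46.8   6.5] [538.8  47.    6. ] [538.8  46.8   6. ]
h3 [ 491.6 -137.     8.5] [ 491.1 -137.4    6. ] [ 491.9 -137.7    6. ]
h4 [ 553.1 -131.9    9. ] [ 553.2 -132.4    6. ] [ 553.6 -132.7    6. ]
rack c [515.2 -45.3   6. ] 4.494002136726632 4.625611574308329 4.544231318062359 4.663291742906139 [506.1 -39.2 332.9]
[ 513.9 -108.7  188.6] [[-0.1  1.  -0. ]
 [ 1.   0.1  0. ]
 [ 0.  -0.  -1. ]]
```

Heights agree with the text. Rack centre is (515,-45) with yaw 4.6°, jar (520.5,-91), reel (512,1), block (514.5,-46). Now the jar.

Request:
jog_arm:
  plan:
    - [100,17,8,30,1.3]
    - [100,0,0,30,0]
    - [100,0,0,10,0]
    - [100,0,0,0,0]

```text
t: 4.45
eef_pos: [520.8, -91.9, 119.4]
tcp_rot: [[-0.078, 0.997, 0.001], [0.997, 0.078, -0.0], [-0.0, 0.001, -1.0]]
contact_force: [-0.1, 0.0, -0.7]
finger_gap: 0.995
```

```bash
cat > st.py <<'E'
from plant import bot
import sys
from h import *
np.set_printoptions(precision=2,suppress=True)
o=bot.get_obs();R=o["tcp_rot"]
print("t",o["t"],"pos",o["eef_pos"],"yaw_y",np.degrees(np.arctan2(R[1,1],R[0,1])),"q",o["joint_pos"],"gap",o["finger_gap"],"F",o["contact_force"])
if len(sys.argv)>3: print("delta tool",R.T@(np.array([float(v) for v in sys.argv[1:4]])-o["eef_pos"]))
E
python3 st.py 520.5 -91 25
```

```text
t 4.45 pos [520.84 -91.86 119.44] yaw_y 4.475501403216258 q [-0.01  0.76  0.17  1.97 -0.27  0.43  0.44] gap 0.9953148788803684 F [-0.13  0.03 -0.73]
delta tool [ 0.93 -0.36 94.44]
```

Request:
jog_arm:
  plan:
    - [100,1,0,25,0]
    - [100,0,0,25,0]
    - [100,0,0,25,0]
    - [100,0,0,19,0]
    - [100,0,0,0,0]
    - [70,0,0,0,0]
    - [60,0,0,0,0]
    - [40,0,0,0,0]
    - [40,0,0,0,0]
    - [40,0,0,0,0]
  grip_force: 15

```text
t: 5.7
eef_pos: [520.8, -90.0, 24.9]
tcp_rot: [[-0.079, 0.997, 0.001], [0.997, 0.079, -0.0], [-0.0, 0.001, -1.0]]
contact_force: [1.1, -0.6, 2.6]
finger_gap: 0.529
```

```bash
python3 st.py 520.5 -91 140; python3 - <<'E'
from plant import bot
import cv2
d=bot.get_image("side");cv2.imwrite("pics/s2.png",cv2.resize(d["image"][150:330,230:410,::-1],None,fx=3,fy=3,interpolation=cv2.INTER_CUBIC))
E
```

```text
t 5.7 pos [520.76 -90.03  24.94] yaw_y 4.522206166396614 q [ 0.03  0.93  0.09  2.   -0.31  0.23  0.46] gap 0.5287013910518247 F [ 1.11 -0.64  2.6 ]
delta tool [  -0.96   -0.22 -115.06]
```

View pics/s2.png

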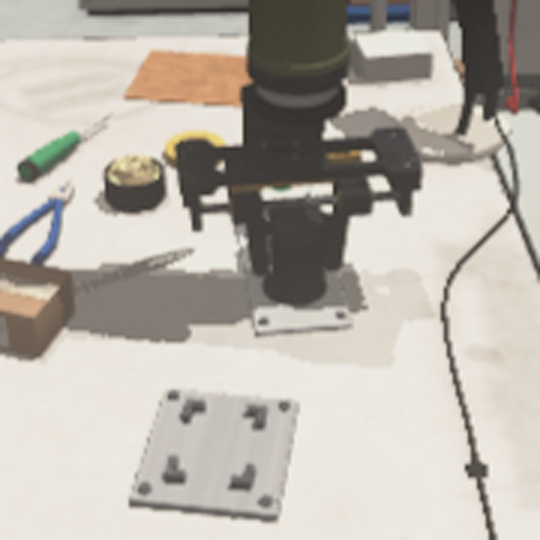

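The jaws straddle the jar at (300,240) in the crop, upright. Settling, then lifting.

Request:
jog_arm:
  plan:
    - [40,0,0,0,0]
    - [40,0,0,0,0]
    - [40,0,0,0,0]
    - [40,0,0,-10,0]
    - [40,0,0,-25,0]
    - [40,0,0,-30,0]
    - [40,0,0,-35,0]
    - [40,0,0,-30,0]
    - [40,0,0,0,0]

```text
t: 6.88
eef_pos: [520.9, -90.2, 156.6]
tcp_rot: [[-0.079, 0.997, 0.003], [0.997, 0.079, -0.0], [-0.001, 0.003, -1.0]]
contact_force: [-0.0, 1.6, -1.9]
finger_gap: 0.532
```

```bash
python3 st.py 402 320 155; python3 - <<'E'
from plant import bot
import cv2
d=bot.get_image("side");cv2.imwrite("pics/s3.png",cv2.resize(d["image"][150:330,230:410,::-1],None,fx=3,fy=3,interpolation=cv2.INTER_CUBIC))
E
```

```text
t 6.875 pos [520.91 -90.25 156.6 ] yaw_y 4.506300342381029 q [-0.04  0.7   0.2   1.95 -0.26  0.52  0.43] gap 0.5319686388922413 F [-0.01  1.56 -1.87]
delta tool [418.32 -86.31   1.06]
```

View pics/s3.png

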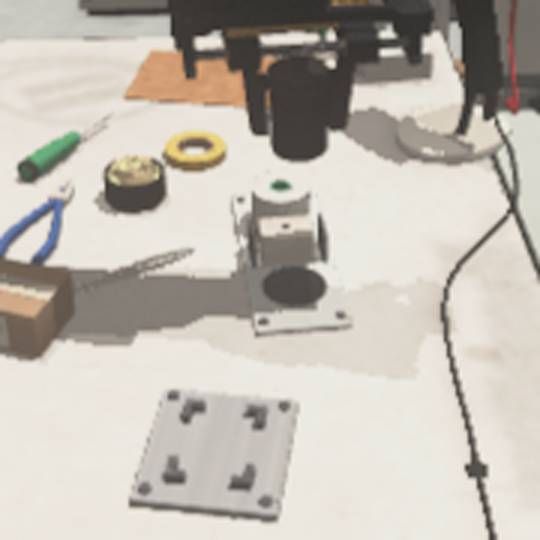

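The jar is held upright and the pad, block and reel are undisturbed. Moving toward the mat for a wrist view of it.

Request:
jog_arm:
  plan:
    - [40,20,-5,0,0]
    - [40,35,-8,0,0]
    - [40,40,-10,0,0]
    - [40,40,-10,0,0]
    - [40,40,-10,0,0]
    - [40,40,-8,0,0]
    - [40,30,-6,0,0]
    - [40,20,-3,0,0]
    - [40,0,0,0,0]
    - [40,0,0,0,0]

```text
t: 8.18
eef_pos: [439.3, 168.1, 154.2]
tcp_rot: [[-0.078, 0.997, -0.001], [0.997, 0.078, -0.001], [-0.001, -0.001, -1.0]]
contact_force: [0.2, -0.2, -0.6]
finger_gap: 0.531
```

```bash
python3 st.py 402 320 155; python3 - <<'E'
from plant import bot
import cv2,pickle
d=bot.get_image("wrist");pickle.dump(d,open("w3.pkl","wb"));cv2.imwrite("pics/w3.png",d["image"][:,:,::-1])
E
```

```text
t 8.175 pos [439.33 168.08 154.17] yaw_y 4.447535585775925 q [-0.62  0.66  0.26  2.12 -0.4   0.41  0.03] gap 0.530849592090658 F [ 0.16 -0.2  -0.56]
delta tool [154.36 -25.44  -0.99]
```

View pics/w3.png

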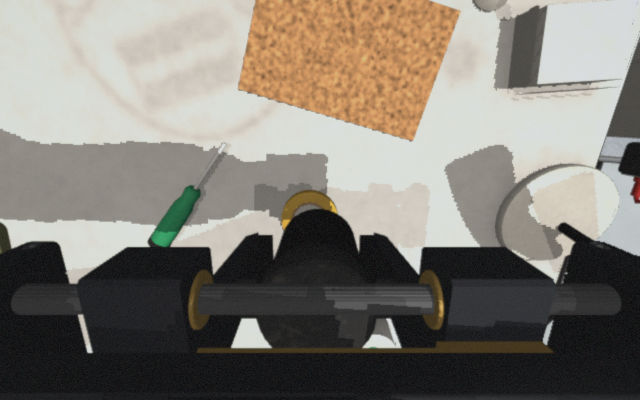

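Mat corners visible at (238,90), (413,141) and (460,11); the gray box is right of it at (575,45).

```bash
python3 - <<'E'
import pickle
from h import *
np.set_printoptions(precision=2,suppress=True)
a=pickle.load(open("w3.pkl","rb"))
A,B,C=[onz(a,p,2)[:2] for p in((238,90),(413,141),(460,11))]
print(A,B,C,np.linalg.norm(B-A),np.linalg.norm(C-B),np.degrees(np.arctan2(*(B-A)[::-1])),np.degrees(np.arctan2(*(C-B)[::-1]))-90)
print([onz(a,p,40)[:2] for p in ((540,8),(498,88))])
x=(B-A)/np.linalg.norm(B-A);y=np.array([-x[1],x[0]])
c=A+90*x+60*y;print(c)
for q in((-45,32),(30,-32),(-45,30),(45,0),(-45,0)):print(q,c+q[0]*x+q[1]*y)
E
```

```text
[356.77 257.88] [532.51 223.04] [555.5 339.9] 179.1560982495105 119.09994583549737 -11.213591951011873 -11.127722228909747
[array([601.84, 333.52]), array([583.5 , 273.36])]
[456.72 299.23]
(-45, 32) [418.81 339.37]
(30, -32) [479.93 262.01]
(-45, 30) [418.42 337.41]
(45, 0) [500.87 290.48]
(-45, 0) [412.58 307.98]
```

Request:
jog_arm:
  plan:
    - [40,25,-1,0,0]
    - [40,40,-2,0,0]
    - [40,40,-2,10,0]
    - [40,40,-2,20,0]
    - [40,27,0,20,0]
    - [40,0,0,20,0]
    - [40,0,0,20,0]
    - [40,0,0,10,0]
    - [40,0,0,0,0]

```text
t: 9.35
eef_pos: [419.3, 339.3, 54.3]
tcp_rot: [[-0.077, 0.997, -0.001], [0.997, 0.077, -0.001], [-0.001, -0.001, -1.0]]
contact_force: [-0.2, 0.6, -0.4]
finger_gap: 0.532
```

```bash
python3 st.py 418.8 339.4 20.5
```

```text
t 9.35 pos [419.28 339.31  54.31] yaw_y 4.4329909886803405 q [-0.89  0.89  0.21  1.96 -0.52  0.34 -0.19] gap 0.5324092614733836 F [-0.2   0.63 -0.37]
delta tool [ 0.16 -0.44 33.81]
```

Request:
jog_arm:
  plan:
    - [40,0,0,15,0]
    - [40,0,0,12,0]
    - [40,0,0,5,0]
    - [40,0,0,2,0]
    - [40,0,0,0,0]
    - [40,0,0,0,0]

```text
t: 10.1
eef_pos: [419.2, 340.5, 21.0]
tcp_rot: [[-0.079, 0.997, 0.001], [0.997, 0.079, 0.0], [0.0, 0.001, -1.0]]
contact_force: [0.2, -0.4, -0.5]
finger_gap: 0.536
```

```bash
python3 st.py 418.8 339.4 20.5
```

```text
t 10.1 pos [419.24 340.51  21.  ] yaw_y 4.522061649721018 q [-0.87  0.95  0.17  1.96 -0.53  0.27 -0.17] gap 0.5359984093843243 F [ 0.18 -0.41 -0.51]
delta tool [-1.07 -0.52  0.5 ]
```

Request:
jog_arm:
  plan:
    - [40,0,0,1,0]
    - [60,0,0,0,0]
    - [70,0,0,0,0]
    - [85,0,0,0,0]
    - [100,0,0,0,0]
    - [100,0,0,0,0]
    - [100,0,0,0,0]
    - [100,0,0,-20,0]
    - [100,0,0,-40,0]
    - [100,0,0,-40,0]

```text
t: 11.35
eef_pos: [418.8, 340.2, 120.6]
tcp_rot: [[-0.079, 0.997, -0.001], [0.997, 0.079, -0.0], [-0.0, -0.001, -1.0]]
contact_force: [1.9, 0.3, -0.3]
finger_gap: 1.0
```

Request:
jog_arm:
  plan:
    - [100,-20,0,-30,0]
    - [100,-40,5,0,0]
    - [100,-50,10,0,0]
    - [100,-50,10,0,0]
    - [100,-50,10,0,0]
    - [100,-50,10,0,0]
    - [100,-50,15,0,0]
    - [100,-30,15,0,0]
    - [100,0,0,0,0]

```text
t: 12.48
eef_pos: [521.8, 3.9, 149.9]
tcp_rot: [[-0.073, 0.997, 0.002], [0.997, 0.073, -0.002], [-0.002, 0.002, -1.0]]
contact_force: [0.4, -0.1, -0.0]
finger_gap: 1.001
```

```bash
python3 st.py 512 1 17; python3 - <<'E'
from plant import bot
import cv2
for n in("side","scene"):
  d=bot.get_image(n);im=d["image"][150:330,230:410,::-1] if n=="side" else d["image"][150:310,160:400,::-1]
  cv2.imwrite(f"pics/{n}4.png",cv2.resize(im,None,fx=3,fy=3,interpolation=cv2.INTER_CUBIC))
E
```

```text
t 12.475 pos [521.83   3.93 149.93] yaw_y 4.204092106674059 q [-0.24  0.71  0.23  1.97 -0.32  0.49  0.3 ] gap 1.0014478566927307 F [ 0.36 -0.08 -0.03]
delta tool [ -1.96 -10.25 132.92]
```

View pics/scene4.png

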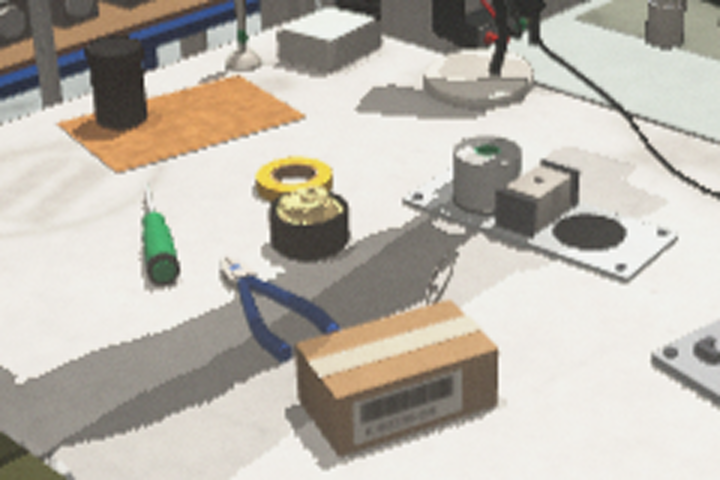

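View pics/side4.png

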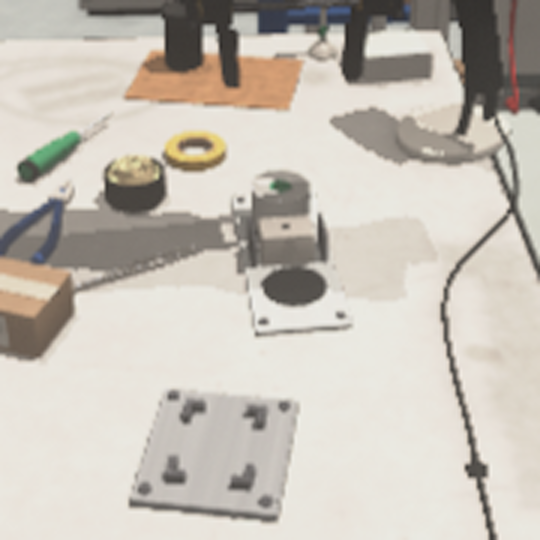

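The jar stands upright on the mat, (117,95) in the scene crop. Next, the reel.

Request:
jog_arm:
  plan:
    - [100,-2,-10,20,0]
    - [100,0,0,25,0]
    - [100,0,0,25,0]
    - [100,0,0,0,0]
    - [100,0,0,0,0]

```text
t: 13.2
eef_pos: [510.8, 5.5, 80.3]
tcp_rot: [[-0.08, 0.997, 0.0], [0.997, 0.08, 0.0], [0.0, 0.0, -1.0]]
contact_force: [-0.2, -0.5, 0.3]
finger_gap: 1.001
```

```bash
python3 st.py 512 1 17
```

```text
t 13.2 pos [510.8    5.46  80.3 ] yaw_y 4.59613599817322 q [-0.19  0.82  0.15  2.04 -0.36  0.31  0.34] gap 1.0005020708596466 F [-0.22 -0.45  0.26]
delta tool [-4.57  0.82 63.3 ]
```

Request:
jog_arm:
  plan:
    - [100,-4,1,10,0]
    - [100,0,0,20,0]
    - [100,0,0,20,0]
    - [100,0,0,13,0]
    - [100,0,0,0,0]
    - [80,0,0,0,0]
    - [65,0,0,0,0]
    - [50,0,0,0,0]
    - [50,0,0,0,0]
    - [50,0,0,0,0]
  grip_force: 30

```text
t: 14.45
eef_pos: [512.4, 0.7, 17.0]
tcp_rot: [[-0.079, 0.997, 0.001], [0.997, 0.079, 0.0], [0.0, 0.001, -1.0]]
contact_force: [0.3, -0.1, 2.4]
finger_gap: 0.576
```

```bash
python3 st.py 512 1 150
```

```text
t 14.45 pos [512.39   0.68  16.97] yaw_y 4.519853135539631 q [-0.14  0.94  0.08  2.04 -0.38  0.17  0.36] gap 0.5759926218488989 F [ 0.33 -0.09  2.42]
delta tool [   0.37   -0.28 -133.03]
```

Request:
jog_arm:
  plan:
    - [50,0,0,-10,0]
    - [50,0,0,-25,0]
    - [50,0,0,-35,0]
    - [50,0,0,-25,0]
    - [50,20,0,-10,0]
    - [50,40,-2,0,0]
    - [50,40,-2,0,0]
    - [50,40,-2,0,0]
    - [50,40,-2,0,0]
    - [50,40,-2,0,0]

```text
t: 15.7
eef_pos: [483.9, 220.3, 121.9]
tcp_rot: [[-0.079, 0.997, -0.001], [0.997, 0.079, -0.0], [-0.0, -0.001, -1.0]]
contact_force: [1.3, -0.1, -3.3]
finger_gap: 0.575
```

```bash
python3 st.py 480 262 12.5
```

```text
t 15.7 pos [483.86 220.29 121.85] yaw_y 4.518886784975573 q [-0.68  0.77  0.28  1.96 -0.44  0.47  0.  ] gap 0.5745384894095361 F [ 1.27 -0.05 -3.28]
delta tool [ 41.9   -0.45 109.35]
```

Request:
jog_arm:
  plan:
    - [50,25,0,0,0]
    - [50,16,0,10,0]
    - [50,0,0,25,0]
    - [50,0,0,25,0]
    - [50,0,0,15,0]
    - [50,0,0,0,0]
    - [50,0,0,0,0]

```text
t: 16.58
eef_pos: [482.1, 259.9, 47.3]
tcp_rot: [[-0.078, 0.997, 0.001], [0.997, 0.078, 0.0], [0.0, 0.001, -1.0]]
contact_force: [-0.4, -0.4, -4.0]
finger_gap: 0.575
```

```bash
python3 st.py 480 262 12.5;  python3 - <<'E'
from plant import bot
import cv2
d=bot.get_image("scene");im=d["image"][150:310,160:400,::-1]
cv2.imwrite(f"pics/s5.png",cv2.resize(im,None,fx=3,fy=3,interpolation=cv2.INTER_CUBIC))
E
```

```text
t 16.575 pos [482.1  259.87  47.27] yaw_y 4.4886079682613245 q [-0.7   0.91  0.21  1.94 -0.5   0.34 -0.02] gap 0.5752737786932487 F [-0.39 -0.35 -3.96]
delta tool [ 2.28 -1.96 34.77]
```

View pics/s5.png

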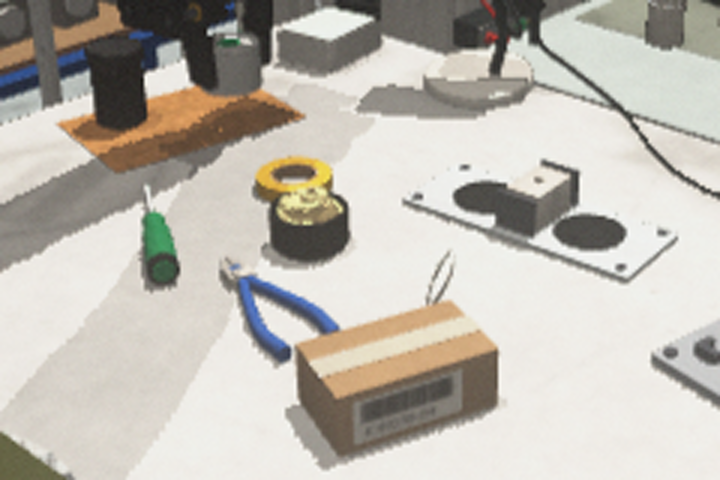

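The reel hangs level above the mat, at (238,65), clear of the jar. Lowering it.

Request:
jog_arm:
  plan:
    - [50,1,-2,15,0]
    - [50,0,0,12,0]
    - [50,0,0,5,0]
    - [50,0,0,2,0]
    - [50,0,0,0,0]
    - [50,0,0,0,0]

```text
t: 17.38
eef_pos: [479.7, 260.9, 13.0]
tcp_rot: [[-0.079, 0.997, 0.001], [0.997, 0.079, 0.0], [0.0, 0.001, -1.0]]
contact_force: [0.2, 0.5, -3.8]
finger_gap: 0.571
```

```bash
python3 st.py 480 262 12
```

```text
t 17.375 pos [479.75 260.94  12.98] yaw_y 4.515831664946038 q [-0.68  0.97  0.16  1.95 -0.52  0.27 -0.  ] gap 0.5711191090011645 F [ 0.18  0.46 -3.82]
delta tool [1.04 0.34 0.98]
```

Request:
jog_arm:
  plan:
    - [50,0,0,1,0]
    - [65,0,0,0,0]
    - [75,0,0,0,0]
    - [90,0,0,0,0]
    - [100,0,0,0,0]
    - [100,0,0,0,0]
    - [100,0,0,0,0]
    - [100,0,0,-20,0]
    - [100,0,0,-40,0]
    - [100,0,0,-50,0]

```text
t: 18.62
eef_pos: [478.8, 260.5, 122.2]
tcp_rot: [[-0.079, 0.997, -0.002], [0.997, 0.079, -0.001], [-0.001, -0.002, -1.0]]
contact_force: [0.2, 0.5, 0.6]
finger_gap: 1.0
```

Request:
jog_arm:
  plan:
    - [100,-30,0,-40,0]
    - [100,-50,0,-30,0]
    - [100,-55,0,0,0]
    - [100,-55,0,0,0]
    - [100,-55,0,0,0]
    - [100,-55,0,0,0]
    - [100,-50,0,0,0]
    - [100,-30,0,0,0]
    - [100,0,0,0,0]

```text
t: 19.75
eef_pos: [509.1, -120.9, 191.9]
tcp_rot: [[-0.074, 0.997, 0.0], [0.997, 0.074, -0.001], [-0.001, 0.0, -1.0]]
contact_force: [-1.2, 0.5, 0.5]
finger_gap: 0.999
```

```bash
python3 st.py 514.7 -46.2 12; python3 - <<'E'
from plant import bot
import cv2,pickle
d=bot.get_image("wrist");pickle.dump(d,open("w4.pkl","wb"));cv2.imwrite("pics/w4.png",d["image"][:,:,::-1])
d=bot.get_image("scene");im=d["image"][150:310,160:400,::-1]
cv2.imwrite(f"pics/s6.png",cv2.resize(im,None,fx=3,fy=3,interpolation=cv2.INTER_CUBIC))
E
```

```text
t 19.75 pos [ 509.11 -120.87  191.85] yaw_y 4.216403539552757 q [-0.03  0.64  0.28  1.94 -0.3   0.6   0.52] gap 0.9987154369083908 F [-1.23  0.52  0.51]
delta tool [ 74.31  11.01 179.75]
```

View pics/s6.png

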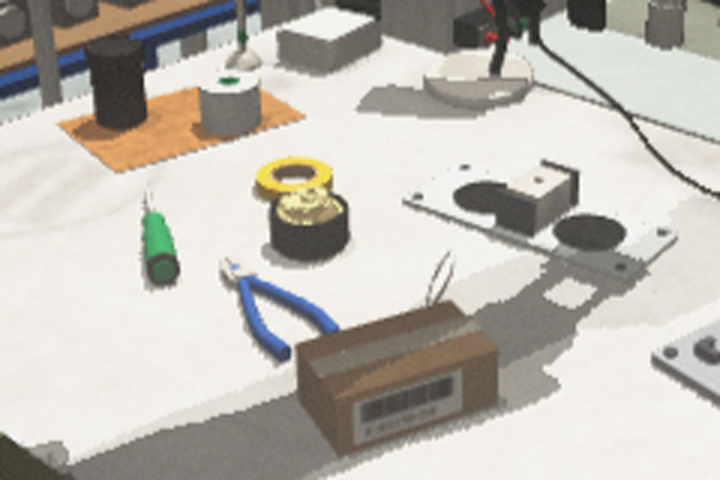

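View pics/w4.png

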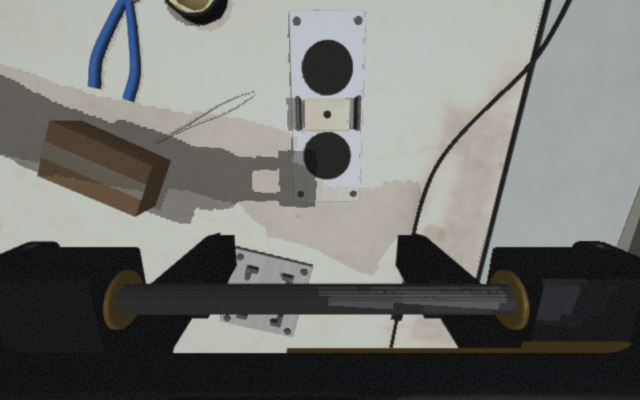

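Both stand upright on the mat and the block is untouched. The pads are at (327,68) and (327,156), the block hole at (327,114). Next I'll look at the nest from a better position.

Request:
jog_arm:
  plan:
    - [100,-40,-10,0,0]
    - [100,-55,-10,0,0]
    - [100,-55,-10,0,0]
    - [100,-50,-10,0,0]
    - [100,-30,-5,0,0]
    - [100,0,0,0,0]
    - [100,0,0,0,0]

```text
t: 20.72
eef_pos: [483.7, -347.5, 191.3]
tcp_rot: [[-0.082, 0.997, -0.0], [0.997, 0.082, 0.003], [0.003, 0.0, -1.0]]
contact_force: [-0.3, 0.5, 0.3]
finger_gap: 0.995
```

```bash
python3 st.py 514.7 -46.2 100; python3 - <<'E'
from plant import bot
import cv2,pickle
from h import *
np.set_printoptions(precision=1,suppress=True)
a=pickle.load(open("w4.pkl","rb"))
print(onz(a,(327,68),7),onz(a,(327,156),7),onz(a,(327,114),37))
d=bot.get_image("wrist");pickle.dump(d,open("w5.pkl","wb"));cv2.imwrite("pics/w5.png",cv2.resize(d["image"][0:240,170:470,::-1],None,fx=2.5,fy=2.5,interpolation=cv2.INTER_CUBIC))
E
```

```text
t 20.725 pos [ 483.75 -347.53  191.31] yaw_y 4.716362194292651 q [ 0.41  0.72  0.24  1.72 -0.24  0.73  0.85] gap 0.9948680935484353 F [-0.32  0.5   0.26]
delta tool [297.5   55.62  92.14]
[511.7   0.    7. ] [519.3 -91.4   7. ] [514.5 -46.5  37. ]
```

View pics/w5.png

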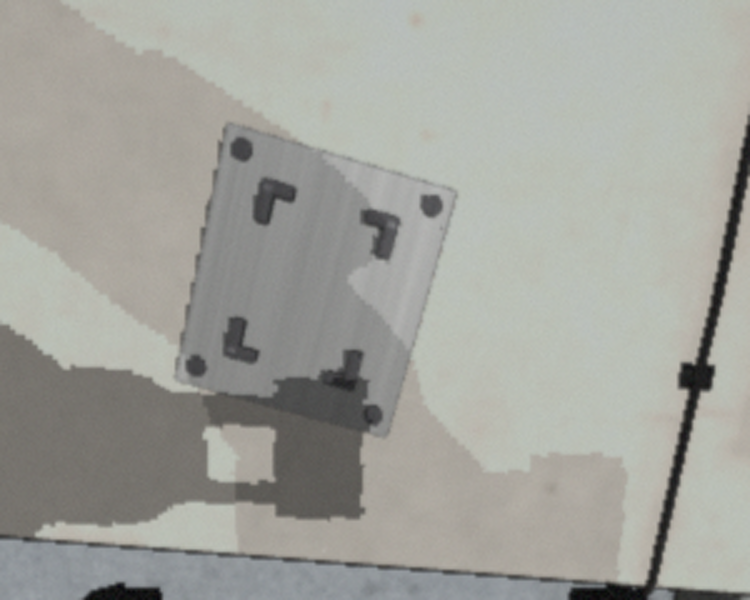

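Nest screw holes at crop (241,149), (431,206), (196,366), (373,415). The same holes appear in w4 at about (239,257), (306,268), (228,317), (287,330).

```bash
python3 - <<'E'
import pickle
from h import *
np.set_printoptions(precision=1,suppress=True)
d=pickle.load(open("w5.pkl","rb"));a=pickle.load(open("w4.pkl","rb"))
H=[]
for p,q in zip(((241,149),(431,206),(196,366),(373,415)),((239,257),(306,268),(228,317),(287,330))):
    p=(np.array(p)+.5)/2.5-.5+[170,0];H.append(onz(d,p,8));print(H[-1],tri(d,p,a,q))
H=np.array(H);ang=lambda v:np.degrees(np.arctan2(v[1],v[0]))
print(H.mean(0),ang(H[1]-H[0]),ang(H[3]-H[2]),ang(H[0]-H[2])-90,ang(H[1]-H[3])-90)
E
```

```text
[ 421.5 -222.8    8. ] [ 421.3 -223.1    9.9]
[ 502.3 -238.4    8. ] [ 503.7 -237.5    0. ]
[ 404.6 -313.2    8. ] [ 405.1 -313.3    7.3]
[ 485.3 -328.7    8. ] [ 485.1 -328.9    6.4]
[ 453.4 -275.8    8. ] -10.888933475249356 -10.865351107476 -10.566190677814973 -10.636545877850622
```

Nest centre (453.4,-275.8), yaw −10.8°, height about 8. Going over the block and turning the jaws 90°.

Request:
jog_arm:
  plan:
    - [100,35,7,0,0]
    - [100,55,10,0,0]
    - [100,55,10,0,0]
    - [100,55,10,0,0]
    - [100,55,10,0,0]
    - [100,42,9,0,0]
    - [100,0,0,0,10]
    - [100,0,0,0,10]
    - [100,0,0,0,10]
    - [100,0,0,0,10]

```text
t: 22.02
eef_pos: [514.6, -47.7, 191.7]
tcp_rot: [[0.582, 0.813, -0.001], [0.813, -0.582, 0.002], [0.001, -0.001, -1.0]]
contact_force: [-0.1, 0.2, 0.0]
finger_gap: 0.999
```

Request:
jog_arm:
  plan:
    - [100,0,0,0,10]
    - [100,0,0,0,10]
    - [100,0,0,0,10]
    - [100,0,0,0,10]
    - [100,0,0,0,10]
    - [100,0,0,0,0]
    - [100,0,0,0,0]

```text
t: 22.9
eef_pos: [514.9, -49.0, 191.6]
tcp_rot: [[0.997, 0.083, -0.0], [0.083, -0.997, 0.001], [-0.0, -0.001, -1.0]]
contact_force: [0.0, 0.0, 0.2]
finger_gap: 1.0
```

```bash
python3 st.py 514.6 -46.3 12
```

```text
t 22.9 pos [514.94 -49.01 191.64] yaw_y -85.21503446860396 q [-0.42  0.75  0.75  1.97 -0.76  0.74 -0.69] gap 1.000052172813569 F [0.04 0.04 0.21]
delta tool [ -0.07  -2.57 179.64]
```

Request:
jog_arm:
  plan:
    - [100,0,-2,40,0]
    - [100,0,0,50,0]
    - [100,0,0,30,0]
    - [100,0,0,10,0]
    - [100,0,0,0,0]
    - [100,0,0,0,0]

```text
t: 23.65
eef_pos: [515.8, -48.5, 62.8]
tcp_rot: [[0.997, 0.079, 0.002], [0.079, -0.997, -0.0], [0.002, 0.0, -1.0]]
contact_force: [0.5, 1.3, 0.5]
finger_gap: 0.998
```

```bash
python3 st.py 514.6 -46.3 11
```

```text
t 23.65 pos [515.79 -48.53  62.84] yaw_y -85.45835660202604 q [-0.25  0.91  0.44  2.03 -0.97  0.42 -0.54] gap 0.9984283442584565 F [0.53 1.29 0.51]
delta tool [-1.12 -2.34 51.84]
```

Request:
jog_arm:
  plan:
    - [100,-1,-2,15,0]
    - [100,0,0,15,0]
    - [100,0,0,15,0]
    - [100,0,0,6,0]
    - [100,0,0,0,0]
    - [100,0,0,0,0]

```text
t: 24.4
eef_pos: [514.3, -46.5, 11.3]
tcp_rot: [[0.997, 0.079, 0.001], [0.079, -0.997, -0.0], [0.001, 0.0, -1.0]]
contact_force: [0.6, 0.2, -0.3]
finger_gap: 1.0
```

```bash
python3 st.py 514.6 -46.3 11;python3 - <<'E'
from plant import bot
import cv2
d=bot.get_image("scene");im=d["image"][150:310,250:480,::-1]
cv2.imwrite(f"pics/s7.png",cv2.resize(im,None,fx=3,fy=3,interpolation=cv2.INTER_CUBIC))
E
```

```text
t 24.4 pos [514.25 -46.48  11.34] yaw_y -85.46777680460117 q [-0.15  0.97  0.26  2.04 -0.97  0.26 -0.54] gap 0.9995930458586559 F [ 0.59  0.22 -0.25]
delta tool [ 0.36 -0.15  0.34]
```

View pics/s7.png

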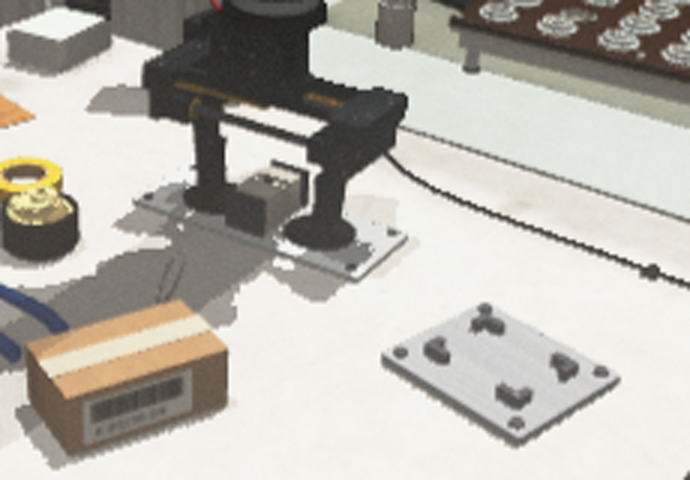

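Fingers straddle the block symmetrically, at (210,170) and (325,215) with the block at (270,200). Closing and lifting.

Request:
jog_arm:
  plan:
    - [70,0,0,0,0]
    - [50,0,0,0,0]
    - [25,0,0,0,0]
    - [25,0,0,0,0]
    - [25,0,0,0,0]
    - [25,0,0,0,0]
    - [25,0,0,0,0]
    - [25,0,0,-5,0]
    - [25,0,0,-10,0]
    - [25,0,0,-15,0]
  grip_force: 30

```text
t: 25.7
eef_pos: [513.5, -46.3, 41.2]
tcp_rot: [[0.997, 0.079, -0.001], [0.079, -0.997, 0.0], [-0.001, -0.0, -1.0]]
contact_force: [0.6, 0.2, -3.4]
finger_gap: 0.337
```

```bash
python3 st.py 453.4 -275.8 100;python3 - <<'E'
from plant import bot
import cv2
d=bot.get_image("scene");im=d["image"][150:310,250:480,::-1]
cv2.imwrite(f"pics/s8.png",cv2.resize(im,None,fx=3,fy=3,interpolation=cv2.INTER_CUBIC))
E
```

```text
t 25.7 pos [513.46 -46.26  41.22] yaw_y -85.48400949506312 q [-0.2   0.93  0.34  2.04 -0.93  0.34 -0.57] gap 0.3366405528821162 F [ 0.56  0.16 -3.43]
delta tool [-77.99 224.07 -58.81]
```

View pics/s8.png

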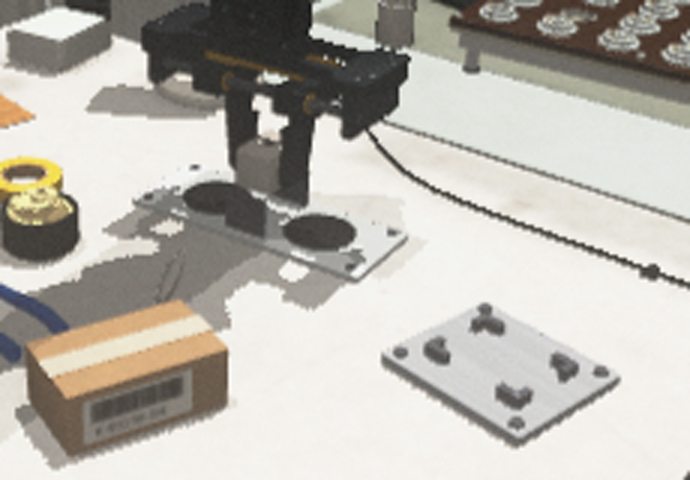

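The block is held level, gap 0.337 ≈ 30 mm. Carrying it to the nest.

Request:
jog_arm:
  plan:
    - [25,0,0,-30,0]
    - [25,0,0,-30,0]
    - [25,-8,24,-10,0]
    - [25,-14,40,0,0]
    - [25,-14,40,0,0]
    - [25,-14,40,0,0]
    - [25,-14,40,0,0]
    - [25,-14,40,0,0]
    - [25,0,0,0,-10]
    - [25,0,0,0,-10]

```text
t: 27.0
eef_pos: [453.0, -276.3, 110.8]
tcp_rot: [[0.908, 0.419, -0.001], [0.419, -0.908, 0.0], [-0.0, -0.0, -1.0]]
contact_force: [1.4, 1.3, -3.1]
finger_gap: 0.336
```

Request:
jog_arm:
  plan:
    - [25,0,0,0,-10]
    - [25,0,0,0,-10]
    - [25,0,0,0,-10]
    - [25,0,0,0,-10]
    - [25,0,0,0,-10]
    - [25,0,0,0,-4.7]
    - [25,0,0,0,0]
    - [25,0,0,0,0]

```text
t: 28.0
eef_pos: [453.6, -275.8, 110.8]
tcp_rot: [[0.189, 0.982, -0.0], [0.982, -0.189, -0.0], [-0.0, -0.0, -1.0]]
contact_force: [0.5, -1.7, -4.1]
finger_gap: 0.336
```

```bash
python3 st.py 453.4 -275.8 14
```

```text
t 28.0 pos [ 453.56 -275.83  110.75] yaw_y -10.869235186078338 q [ 0.38  0.77  0.14  1.97 -0.24  0.42  0.5 ] gap 0.3357719360367841 F [ 0.47 -1.66 -4.09]
delta tool [ 0.01 -0.15 96.75]
```

Request:
jog_arm:
  plan:
    - [25,0,0,25,0]
    - [25,0,0,30,0]
    - [25,0,0,15,0]
    - [25,0,0,0,0]
    - [25,0,0,0,0]

```text
t: 28.62
eef_pos: [454.2, -276.2, 41.4]
tcp_rot: [[0.187, 0.982, 0.001], [0.982, -0.187, -0.001], [-0.001, 0.001, -1.0]]
contact_force: [0.1, -0.2, -3.4]
finger_gap: 0.338
```

```bash
python3 st.py 453.4 -275.8 14;python3 - <<'E'
from plant import bot
import cv2
d=bot.get_image("scene");im=d["image"][200:310,330:500,::-1]
a=cv2.resize(im,None,fx=3,fy=3,interpolation=cv2.INTER_CUBIC)
d=bot.get_image("side");im=d["image"][245:335,250:350,::-1]
b=cv2.resize(im,None,fx=3,fy=3,interpolation=cv2.INTER_CUBIC)
import numpy as np
c=np.zeros((330,510+300,3),np.uint8);c[:,:510]=a;c[:270,510:]=b
cv2.imwrite("pics/s9.png",c[:,:800])
E
```

```text
t 28.625 pos [ 454.2  -276.2    41.41] yaw_y -10.795603335794175 q [ 0.41  0.9   0.09  1.99 -0.26  0.27  0.52] gap 0.337762903766535 F [ 0.06 -0.2  -3.42]
delta tool [ 0.25 -0.89 27.4 ]
```

View pics/s9.png

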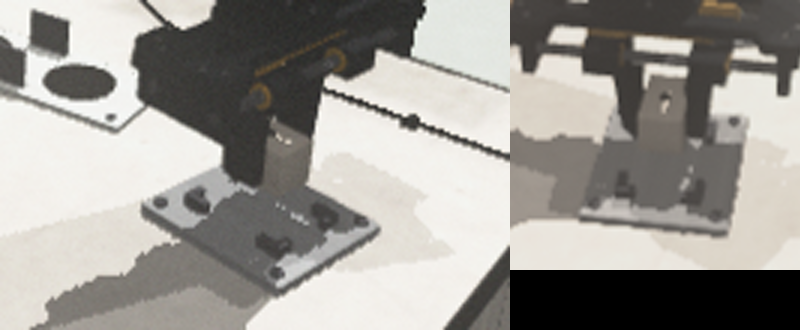

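The block hangs squared over the nest: scene (288,165), side inset (660,115), with both fingers in line with the x openings. Lowering.

Request:
jog_arm:
  plan:
    - [25,0,-1,12,0]
    - [25,0,0,8,0]
    - [25,0,0,5,0]
    - [25,0,0,2,0]
    - [25,0,0,0,0]
    - [25,0,0,0,0]

```text
t: 29.48
eef_pos: [452.9, -275.7, 13.8]
tcp_rot: [[0.187, 0.982, 0.0], [0.982, -0.187, -0.0], [-0.0, 0.0, -1.0]]
contact_force: [-0.5, -0.0, -2.6]
finger_gap: 0.335
```

```bash
python3 st.py 453.4 -275.8 13.3
```

```text
t 29.475 pos [ 452.86 -275.71   13.84] yaw_y -10.783121162662582 q [ 0.42  0.95  0.07  1.99 -0.26  0.21  0.53] gap 0.33542648135632375 F [-0.45 -0.   -2.56]
delta tool [0.01 0.55 0.54]
```

Request:
jog_arm:
  plan:
    - [25,0,0,0.5,0]
    - [40,0,0,0,0]
    - [50,0,0,0,0]
    - [60,0,0,0,0]
    - [70,0,0,0,0]
    - [70,0,0,0,0]
    - [70,0,0,-15,0]
    - [70,0,0,-35,0]
    - [70,0,0,-40,0]
    - [100,0,0,-40,0]

```text
t: 30.72
eef_pos: [452.6, -275.5, 145.3]
tcp_rot: [[0.187, 0.982, 0.001], [0.982, -0.187, 0.0], [0.0, 0.001, -1.0]]
contact_force: [1.2, 0.4, -0.2]
finger_gap: 0.794
```

Request:
jog_arm:
  plan:
    - [100,-40,0,-10,0]
    - [100,-40,0,0,0]
    - [100,-5,0,0,0]
    - [100,0,0,0,0]
    - [100,0,0,0,0]

```text
t: 31.35
eef_pos: [437.3, -357.3, 153.2]
tcp_rot: [[0.185, 0.983, -0.0], [0.983, -0.185, 0.002], [0.002, -0.0, -1.0]]
contact_force: [-0.7, -0.2, 0.3]
finger_gap: 1.0
```

```bash
python3 st.py 453.4 -275.8 13.3;python3 - <<'E'
from plant import bot
import cv2,pickle
d=bot.get_image("wrist");pickle.dump(d,open("w6.pkl","wb"));cv2.imwrite("pics/w6.png",cv2.resize(d["image"][0:240,170:470,::-1],None,fx=2.5,fy=2.5,interpolation=cv2.INTER_CUBIC))
d=bot.get_image("scene");pickle.dump(d,open("sc6.pkl","wb"));cv2.imwrite("pics/s10.png",d["image"][:,:,::-1])
E
```

```text
t 31.35 pos [ 437.32 -357.3   153.18] yaw_y -10.659638561562353 q [ 0.51  0.74  0.15  1.84 -0.19  0.58  0.6 ] gap 1.000286969976053 F [-0.67 -0.18  0.28]
delta tool [ 82.85   0.78 140.02]
```

View pics/w6.png

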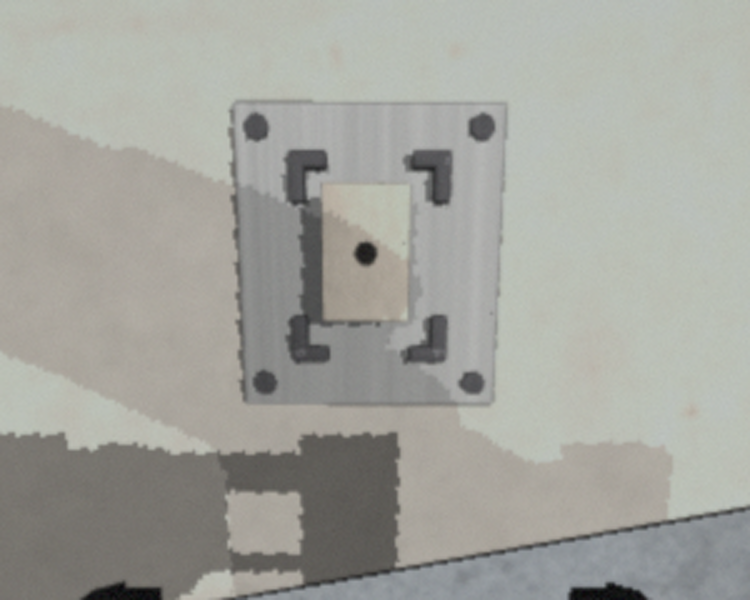

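View pics/s10.png

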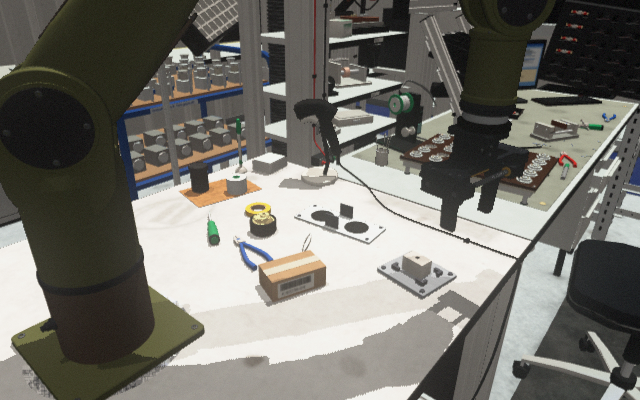

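The block sits square and central: hole at (366,253) between the locators, and the block is flat in the scene view. Jar (200,178) and reel (236,184) are still standing. Fetching the reel.

Request:
jog_arm:
  plan:
    - [100,0,0,-10,-7.6]
    - [100,0,0,0,-7.6]
    - [100,35,5,0,0]
    - [100,52,8,0,0]
    - [100,52,8,0,0]
    - [100,52,8,0,0]
    - [100,52,8,0,0]
    - [100,52,8,0,0]
    - [100,52,8,0,0]
    - [100,52,8,0,0]

```text
t: 32.7
eef_pos: [466.7, 45.8, 163.3]
tcp_rot: [[-0.078, 0.997, 0.0], [0.997, 0.078, 0.0], [0.0, 0.0, -1.0]]
contact_force: [1.6, 0.3, 0.4]
finger_gap: 1.001
```

Request:
jog_arm:
  plan:
    - [100,52,8,0,0]
    - [100,52,8,0,0]
    - [100,50,8,0,0]
    - [100,35,5,0,0]
    - [100,0,0,0,0]
    - [100,0,0,0,0]

```text
t: 33.45
eef_pos: [480.7, 233.4, 163.1]
tcp_rot: [[-0.077, 0.997, -0.001], [0.997, 0.077, -0.001], [-0.001, -0.001, -1.0]]
contact_force: [-0.2, -0.2, 0.1]
finger_gap: 1.0
```

```bash
python3 st.py 479.8 261 12.5
```

```text
t 33.45 pos [480.71 233.36 163.1 ] yaw_y 4.42754617022135 q [-0.7   0.7   0.27  1.93 -0.33  0.56 -0.13] gap 0.9997914996745627 F [-0.17 -0.16  0.11]
delta tool [ 27.77   1.34 150.57]
```

Request:
jog_arm:
  plan:
    - [100,20,1,20,0]
    - [100,8,0,30,0]
    - [100,0,0,35,0]
    - [100,0,0,20,0]
    - [100,0,0,0,0]
    - [100,0,0,0,0]

```text
t: 34.2
eef_pos: [480.7, 261.2, 59.1]
tcp_rot: [[-0.076, 0.997, 0.001], [0.997, 0.076, -0.0], [-0.0, 0.001, -1.0]]
contact_force: [0.2, -0.9, -0.3]
finger_gap: 0.997
```

```bash
python3 st.py 479.8 261 12.5;python3 - <<'E'
from plant import bot
import cv2
d=bot.get_image("scene");im=d["image"][130:230,150:350,::-1]
cv2.imwrite("pics/s11.png",cv2.resize(im,None,fx=4,fy=4,interpolation=cv2.INTER_CUBIC))
E
```

```text
t 34.2 pos [480.72 261.16  59.06] yaw_y 4.332030401627795 q [-0.68  0.88  0.17  1.94 -0.4   0.35 -0.12] gap 0.9970092402216781 F [ 0.16 -0.92 -0.28]
delta tool [-0.08 -0.98 46.55]
```

View pics/s11.png

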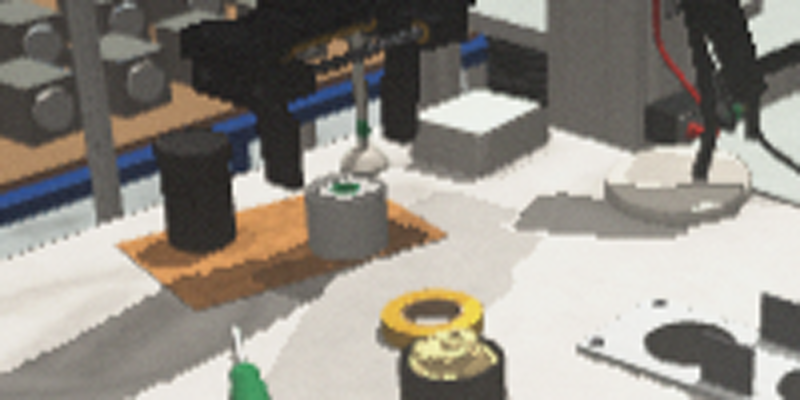

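The fingers hang either side of the reel, (347,215), and clear of the jar (198,190). Descending and gripping.

Request:
jog_arm:
  plan:
    - [100,0,-1,15,0]
    - [100,0,0,20,0]
    - [100,0,0,11,0]
    - [100,0,0,0,0]
    - [80,0,0,0,0]
    - [65,0,0,0,0]
    - [50,0,0,0,0]
    - [50,0,0,0,0]
    - [50,0,0,0,0]
    - [50,0,0,0,0]
  grip_force: 30

```text
t: 35.5
eef_pos: [479.4, 262.1, 12.5]
tcp_rot: [[-0.077, 0.997, 0.001], [0.997, 0.077, 0.0], [0.0, 0.001, -1.0]]
contact_force: [0.8, 0.2, 2.9]
finger_gap: 0.575
```

```bash
python3 st.py 512.3 0.8 130
```

```text
t 35.5 pos [479.41 262.08  12.47] yaw_y 4.416222421813861 q [-0.66  0.96  0.13  1.94 -0.41  0.26 -0.11] gap 0.5749984058748773 F [0.78 0.19 2.88]
delta tool [-263.     12.76 -117.61]
```

Request:
jog_arm:
  plan:
    - [50,0,0,-10,0]
    - [50,0,0,-30,0]
    - [50,0,0,-40,0]
    - [50,-20,1,-30,0]
    - [50,-40,2,-10,0]
    - [50,-45,2,0,0]
    - [50,-45,2,0,0]
    - [50,-45,2,0,0]
    - [50,-40,2,0,0]
    - [50,-27,2,0,0]

```text
t: 36.75
eef_pos: [511.5, -0.8, 132.4]
tcp_rot: [[-0.075, 0.997, -0.001], [0.997, 0.075, -0.001], [-0.001, -0.001, -1.0]]
contact_force: [-0.6, 0.6, -3.8]
finger_gap: 0.579
```

Request:
jog_arm:
  plan:
    - [50,0,0,10,0]
    - [50,0,0,30,0]
    - [50,0,0,25,0]
    - [50,0,0,0,0]
    - [50,0,0,0,0]

```text
t: 37.38
eef_pos: [512.3, 2.5, 67.6]
tcp_rot: [[-0.078, 0.997, 0.0], [0.997, 0.078, 0.0], [0.0, 0.0, -1.0]]
contact_force: [-0.1, -0.4, -3.4]
finger_gap: 0.577
```

```bash
python3 st.py 512.3 1.8 17
```

```text
t 37.375 pos [512.31   2.49  67.63] yaw_y 4.472371323235455 q [-0.15  0.84  0.1   2.04 -0.28  0.28  0.26] gap 0.5774808499437957 F [-0.06 -0.41 -3.43]
delta tool [-0.7  -0.08 50.63]
```

Request:
jog_arm:
  plan:
    - [50,0,0,15,0]
    - [50,0,0,20,0]
    - [50,0,0,10,0]
    - [50,0,0,4,0]
    - [50,0,0,1,0]
    - [50,0,0,0,0]
    - [50,0,0,0,0]

```text
t: 38.25
eef_pos: [512.7, 1.7, 17.5]
tcp_rot: [[-0.077, 0.997, 0.001], [0.997, 0.077, -0.0], [-0.0, 0.001, -1.0]]
contact_force: [0.3, -0.3, -2.3]
finger_gap: 0.574
```

```bash
python3 st.py 512.3 1.8 17
```

```text
t 38.25 pos [512.67   1.71  17.5 ] yaw_y 4.418437049961083 q [-0.13  0.93  0.06  2.04 -0.29  0.17  0.27] gap 0.5737809750328511 F [ 0.33 -0.3  -2.29]
delta tool [ 0.12 -0.36  0.5 ]
```

Request:
jog_arm:
  plan:
    - [50,0,0,0.5,0]
    - [65,0,0,0,0]
    - [75,0,0,0,0]
    - [90,0,0,0,0]
    - [100,0,0,0,0]
    - [100,0,0,0,0]
    - [100,0,0,-20,0]
    - [100,0,0,-40,0]
    - [100,0,0,-45,0]
    - [100,0,0,-30,0]

```text
t: 39.5
eef_pos: [512.6, 1.7, 153.5]
tcp_rot: [[-0.077, 0.997, 0.002], [0.997, 0.077, 0.0], [0.0, 0.002, -1.0]]
contact_force: [0.5, 0.2, 0.2]
finger_gap: 0.998
```

Request:
jog_arm:
  plan:
    - [100,35,-7,0,0]
    - [100,50,-10,0,0]
    - [100,50,-10,0,0]
    - [100,50,-10,0,0]
    - [100,50,-10,0,0]
    - [100,50,-10,0,0]
    - [100,40,-8,0,0]
    - [100,20,-2,0,0]
    - [100,0,0,0,0]
    - [100,0,0,0,0]

```text
t: 40.75
eef_pos: [419.8, 338.1, 151.8]
tcp_rot: [[-0.074, 0.997, 0.0], [0.997, 0.074, -0.002], [-0.002, 0.0, -1.0]]
contact_force: [1.1, -0.5, -0.2]
finger_gap: 0.999
```

```bash
python3 st.py 418.9 340.4 20.2;python3 - <<'E'
from plant import bot
import cv2
d=bot.get_image("scene");im=d["image"][130:300,150:400,::-1]
cv2.imwrite("pics/s12.png",cv2.resize(im,None,fx=3,fy=3,interpolation=cv2.INTER_CUBIC))
E
```

```text
t 40.75 pos [419.79 338.11 151.8 ] yaw_y 4.243132995021739 q [-0.94  0.73  0.3   1.92 -0.38  0.55 -0.31] gap 0.9991858524620743 F [ 1.09 -0.55 -0.2 ]
delta tool [  2.57  -0.74 131.59]
```

View pics/s12.png

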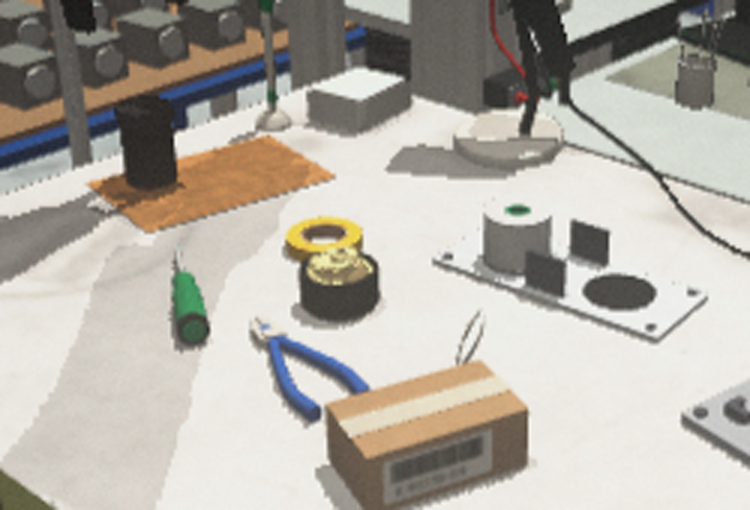

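The reel is back upright on its pad, (517,240), and the jar still stands on the mat, (148,145). Fetching the jar.

Request:
jog_arm:
  plan:
    - [100,2,-1,20,0]
    - [100,0,0,30,0]
    - [100,0,0,10,0]
    - [100,0,0,0,0]
    - [100,0,0,0,0]
  grip_force: 15

```text
t: 41.42
eef_pos: [418.5, 342.3, 92.6]
tcp_rot: [[-0.076, 0.997, 0.001], [0.997, 0.076, 0.001], [0.001, 0.001, -1.0]]
contact_force: [0.0, 0.1, -0.4]
finger_gap: 0.998
```

```bash
python3 st.py 418.9 340.4 20.2
```

```text
t 41.425 pos [418.5  342.32  92.58] yaw_y 4.36942188025658 q [-0.91  0.82  0.23  1.95 -0.43  0.41 -0.28] gap 0.9980924493071057 F [ 0.02  0.13 -0.36]
delta tool [-2.    0.16 72.38]
```

Request:
jog_arm:
  plan:
    - [100,-2,0,20,0]
    - [100,0,0,25,0]
    - [100,0,0,20,0]
    - [100,0,0,7,0]
    - [100,0,0,0,0]
    - [70,0,0,0,0]
    - [60,0,0,0,0]
    - [40,0,0,0,0]
    - [40,0,0,0,0]
    - [40,0,0,0,0]

```text
t: 42.68
eef_pos: [418.3, 340.6, 19.9]
tcp_rot: [[-0.077, 0.997, 0.001], [0.997, 0.077, 0.0], [0.0, 0.001, -1.0]]
contact_force: [0.7, 1.0, 1.3]
finger_gap: 0.536
```

Request:
jog_arm:
  plan:
    - [40,0,0,0,0]
    - [40,0,0,0,0]

```text
t: 42.92
eef_pos: [418.3, 340.6, 19.9]
tcp_rot: [[-0.077, 0.997, 0.001], [0.997, 0.077, 0.0], [0.0, 0.001, -1.0]]
contact_force: [0.8, 0.8, 1.7]
finger_gap: 0.531
```

```bash
python3 st.py 520.8 -90 160
```

```text
t 42.925 pos [418.31 340.61  19.88] yaw_y 4.411146941146236 q [-0.85  0.95  0.14  1.97 -0.46  0.26 -0.24] gap 0.5308567159012345 F [0.84 0.82 1.72]
delta tool [-437.17   69.19 -140.23]
```

Request:
jog_arm:
  plan:
    - [40,0,0,-10,0]
    - [40,0,0,-30,0]
    - [40,0,0,-40,0]
    - [40,0,0,-40,0]
    - [40,-20,4,-20,0]
    - [40,-40,6,0,0]
    - [40,-45,7,0,0]
    - [40,-45,7,0,0]
    - [40,-45,7,0,0]
    - [40,-45,7,0,0]

```text
t: 44.18
eef_pos: [473.7, 102.8, 160.0]
tcp_rot: [[-0.077, 0.997, -0.001], [0.997, 0.077, 0.0], [0.0, -0.001, -1.0]]
contact_force: [-0.2, -0.5, -1.3]
finger_gap: 0.532
```

Request:
jog_arm:
  plan:
    - [40,-45,7,0,0]
    - [40,-45,7,0,0]
    - [40,-45,7,0,0]
    - [40,-40,6,0,0]
    - [40,-22,4,0,0]
    - [40,0,0,10,0]
    - [40,0,0,30,0]
    - [40,0,0,30,0]
    - [40,0,0,0,0]
    - [40,0,0,0,0]

```text
t: 45.42
eef_pos: [520.3, -88.9, 90.2]
tcp_rot: [[-0.078, 0.997, -0.0], [0.997, 0.078, 0.001], [0.001, -0.0, -1.0]]
contact_force: [0.1, -0.4, -0.2]
finger_gap: 0.532
```

```bash
python3 st.py 520.8 -90 25;python3 - <<'E'
from plant import bot
import cv2
d=bot.get_image("scene");im=d["image"][130:300,250:500,::-1]
cv2.imwrite("pics/s13.png",cv2.resize(im,None,fx=3,fy=3,interpolation=cv2.INTER_CUBIC))
E
```

```text
t 45.425 pos [520.3  -88.9   90.18] yaw_y 4.491613119421533 q [ 0.01  0.81  0.12  1.98 -0.25  0.36  0.4 ] gap 0.5323570836253149 F [ 0.13 -0.38 -0.23]
delta tool [-1.17  0.41 65.18]
```

View pics/s13.png

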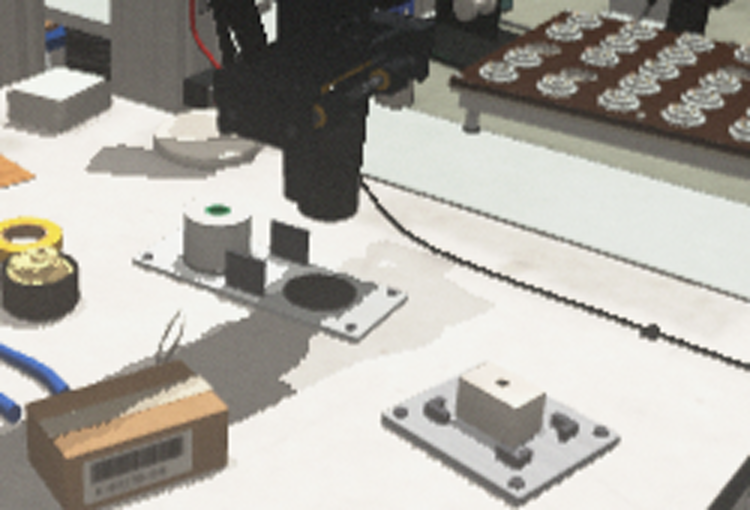

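The jar hangs upright above its free pad, (322,290); the reel and the block in the nest are in place. Lowering.

Request:
jog_arm:
  plan:
    - [40,-1,0,20,0]
    - [40,0,0,25,0]
    - [40,0,0,12,0]
    - [40,0,0,5,0]
    - [40,0,0,2,0]
    - [40,0,0,0,0]
    - [40,0,0,0,0]

```text
t: 46.35
eef_pos: [520.7, -91.0, 26.2]
tcp_rot: [[-0.077, 0.997, 0.001], [0.997, 0.077, -0.0], [-0.0, 0.001, -1.0]]
contact_force: [-1.0, -0.1, -1.3]
finger_gap: 0.536
```

```bash
python3 st.py 520.8 -90 25
```

```text
t 46.35 pos [520.71 -90.98  26.17] yaw_y 4.416830453004789 q [ 0.04  0.92  0.07  2.   -0.26  0.23  0.42] gap 0.5359827385667741 F [-1.   -0.13 -1.26]
delta tool [0.97 0.17 1.17]
```

Request:
jog_arm:
  plan:
    - [40,1,0,1,0]
    - [40,0,0,0,0]
    - [60,0,0,0,0]
    - [70,0,0,0,0]
    - [85,0,0,0,0]
    - [100,0,0,0,0]
    - [100,0,0,0,0]
    - [100,0,0,-20,0]
    - [100,0,0,-40,0]
    - [100,0,0,-45,0]

```text
t: 47.6
eef_pos: [519.8, -89.8, 130.4]
tcp_rot: [[-0.077, 0.997, -0.001], [0.997, 0.077, 0.0], [0.0, -0.001, -1.0]]
contact_force: [0.7, 0.4, -0.9]
finger_gap: 1.001
```

Request:
jog_arm:
  plan:
    - [100,-10,0,-50,0]
    - [100,-15,0,-50,0]
    - [100,-15,0,-50,0]
    - [100,-8,0,-20,0]
    - [100,0,0,0,0]
    - [100,0,0,0,0]
    - [100,0,0,0,0]

```text
t: 48.48
eef_pos: [523.3, -136.9, 298.2]
tcp_rot: [[-0.078, 0.997, -0.003], [0.997, 0.078, 0.001], [0.001, -0.003, -1.0]]
contact_force: [0.3, 0.3, -0.5]
finger_gap: 1.0
```

```bash
python3 st.py 517.2 -138.4 298.7;python3 - <<'E'
from plant import bot
import cv2,pickle
d=bot.get_image("wrist");pickle.dump(d,open("w7.pkl","wb"));cv2.imwrite("pics/w7.png",cv2.resize(d["image"][10:235,225:365,::-1],None,fx=2.6,fy=2.6,interpolation=cv2.INTER_CUBIC))
d=bot.get_image("scene");cv2.imwrite("pics/s14.png",cv2.resize(d["image"][130:300,160:490,::-1],None,fx=2.4,fy=2.4,interpolation=cv2.INTER_CUBIC))
E
```

```text
t 48.475 pos [ 523.26 -136.92  298.23] yaw_y 4.470577101777492 q [ 0.02  0.51  0.25  1.75 -0.16  0.9   0.41] gap 0.9997242805623876 F [ 0.3   0.28 -0.48]
delta tool [-1.   -6.15 -0.45]
```

View pics/w7.png

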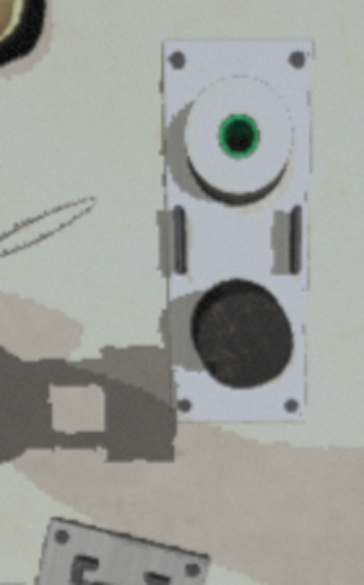

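View pics/s14.png

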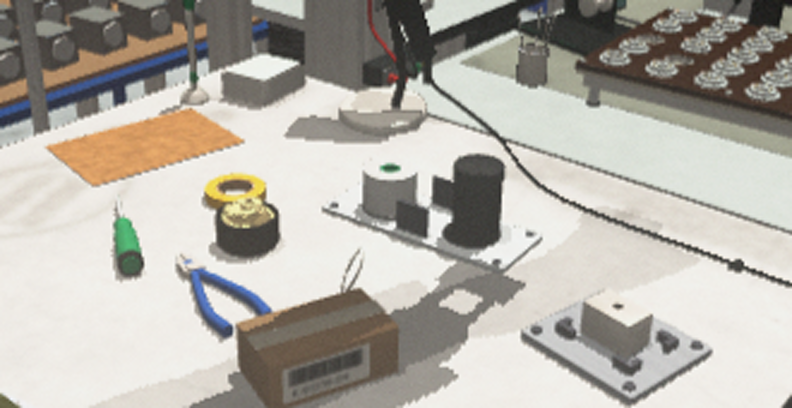

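The jar (244,335) and reel (239,135) stand upright on their pads in the wrist crop, and the block sits flat in the nest, (617,325) in the scene crop. I'll measure all three before handing in.

```bash
python3 - <<'E'
from plant import bot
import pickle
from h import *
np.set_printoptions(precision=1,suppress=True)
d=pickle.load(open("w7.pkl","rb"));e=pickle.load(open("w6.pkl","rb"))
f=lambda p:(np.array(p)+.5)/2.6-.5+[225,10]
print("reel",onz(d,f((239,135)),47),"jar",onz(d,f((244,336)),77))
p=(np.array((366,253))+.5)/2.5-.5+[170,0]
print("block",onz(e,p,39),"nest 453.4 -275.8")
bot.sign_off(); o=bot.get_obs();print(o["t"],o["finger_gap"])
E
```

```text
reel [512.4   1.4  47. ] jar [522.  -91.1  77. ]
block [ 452.8 -274.7   39. ] nest 453.4 -275.8
the job is handed in; nothing more can be done
the job is handed in; nothing more can be done
```

The job is done and handed in at about 48.5 s of the 138 s allowed. I put the jar and the reel on the cork mat, set the block in the nest, then put the reel and the jar back on the pads they came from.

Last checks, from the wrist camera and the scene picture:

| Item | Last measured (x, y, mm) | Reference (x, y, mm) | Off by |
|---|---|---|---|
| Reel | (512.4, 1.4) | (512.4, 1.3) at the start | under 1 mm |
| Jar | (522.0, -91.1) | (521.1, -90.5) at the start | about 1 mm |
| Block | (452.8, -274.7) | (453.4, -275.8) nest middle | about 1.3 mm |

- **Upright and released:** the block lies flat and square between the locators. Jar and reel stand upright. The gripper was open and about 220 mm above them, touching nothing.
- **Block measurement:** it dates from just after the block was released. The last scene picture still showed it seated in the nest.
- **Disagreements:** the cap picture put the jar about 2 mm in x from the pad centre, within the camera's 2 mm calibration. One nest screw hole read a height of 0 mm instead of 8. Its picture was partly hidden, and the other three read 6–10 mm.
- **Failed checks:** none.

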